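# Square up edge test pieces in the ratchet jig and clamp them

### The job

Get the edge test pieces lying on the bench clamped up square in the squaring jig: take the tape measure out of the jig and stand it on the bench, throw the pawl over towards you, off the ratchet, and wind the jaw back with the red knob far enough to take all the pieces. Lay every piece flat on the bed with its long sides running towards the fence, and push them side by side into the corner, so that each piece has its end flush against the fence and the row is tight against the side stop. Then drop the pawl back on the ratchet and turn the knob on click by click until the sprung pad bears on the row and stays pushed back about half of its travel, not solid; leave the marker and the hex key where they lie.

Things in the scene. Friction and masses are not known exactly. Their poses are not given: they have to be found in the camera images.
- jig: the squaring jig, fixed to the bench: origin at the inner corner at bench height; plywood bed with its top at z = 0.022. x points away from the robot to the fence, y left to the side stop. Aluminium fence: face at x = 0, y -0.272 to 0.028, 30 mm high above the bed. Bed: x -0.168 to 0.028, y -0.384 to 0.028. Pieces lie at x < 0, y < 0; the jaw's pad at x -0.109 to -0.015
- side_stop: aluminium side stop bar at the left end of the bed, fixed to the jig: 150 mm long in x, 20 mm thick, 30 mm high; its face is the plane y = 0 of the jig. Origin: at the inner corner on the bed's top
- test_piece_0: chipboard test piece, grey faced, 140 x 60 x 17 mm (x, y, z), the longest. Origin: centre of its underside (1 mm below the true underside), x along its length. Grip it across its width from above
- test_piece_1: chipboard test piece, grey faced, 110 x 55 x 17 mm (x, y, z), the shortest. Origin: centre of its underside (1 mm below the true underside), x along its length
- test_piece_2: chipboard test piece, brown wood-grain faced, 120 x 66 x 17 mm (x, y, z). Origin: centre of its underside (1 mm below the true underside), x along its length. Of the three test pieces two or all three are present
- tape_measure: yellow tape measure, standing in the corner of the jig at the start, 38 mm thick (x, from -18 to 20 mm) x 72 mm (y, from -34 to 38 mm) x 66 mm high. Origin: centre of its underside, z up. Grip it across the 38 mm
- marker: marker pen on the bench, white with black cap, 140 mm, to be left alone
- hex_key: dark steel hex key lying on the bench, 41 x 110 x 8 mm, to be left alone
- jaw (a joint): travel of the jaw, m: 0 fully closed, 0.146 fully wound back. The clear width between the side stop and the pad face is 0.090 + jaw + pad. 25 mm of travel per radian of the knob (belt drive), 6.5 mm per click
- pad (a joint): how far the sprung pad is pushed back into the jaw, m: 0 free, 0.014 solid; spring about 700 N/m
- pad_face (a point): middle of the pad's rubber face, which looks to +y of the jig, 10 mm above the bed; axes like the jig's. Pad 94 mm long in x, 24 mm high, 10 mm thick; behind it, with a 18 mm gap, the blue jaw block 90 x 22 x 29 mm
- knob (a joint): angle of the red knob, rad, 0 to 5.84 (= 40 x jaw): falls when turned clockwise seen from above (jaw closes), grows counter-clockwise (jaw opens); about 0.05 N m. Below it a ring of 24 saw teeth, one click = 0.262 rad: with the pawl down it turns only clockwise, and when let go under the pad's spring it falls back by up to one click; with the pawl out it turns both ways
- knob_grip (a point): on the knob's axis at the height to grip, 86 mm above the bench, at x = -0.062, y = -0.334 of the jig. The grip is a red bar 56 mm long, 14 mm thick, 30 mm high (top 100 mm above the bench); the point's x axis runs along the bar, which lies along the jig's x axis when joint knob is 0. The toothed disc below is 90 mm across, tooth tops 45 mm above the bench
- pawl (a joint): angle of the drop pawl, rad: about 0 to 0.15 down on the teeth, 1.85 thrown over towards the robot against its stop, where it stays; its balance point is near 1.4 and it falls from there either way by its own weight
- pawl_pivot (a point): pivot of the pawl, 47 mm above the bench, on the robot's side of the knob at x = -0.148, y = -0.334 of the jig; its axis runs along the jig's y. The pawl is a steel arm 50 mm long, 10 mm wide, that points to the knob (+x of the jig) when down, with a finger lever standing up from the pivot that carries a red ball
- pawl_tip (a point): on the pawl's arm, 46 mm from the pivot; stands above the pivot when the pawl is thrown out
- pawl_tab (a point): centre of the red ball (16 mm across) on the pawl's finger lever, 42 mm from the pivot: straight above it when the pawl is down; push it towards the robot and down to throw the pawl out. When the pawl is out, push its upright arm back towards the knob to drop it in

How it is judged:
By the outcome, as a careful person would: the job done as asked, in the order asked, and still so for the second after the job is handed in, with the robot touching nothing.
Of test_piece_0, test_piece_1, test_piece_2 only 2 to 3 are there at a start; the rules pass over those that are not, and their reading is None.
At some moment in a run one of test_piece_0, test_piece_1, test_piece_2 may be knocked a few centimetres aside while the robot is not near it.
Once in a run the grip may slacken for a moment while it holds something.
It also fails if it takes over 210 s, if anything falls off the work surface, if the arm or the gripper's body presses on something with over 40 N, if the wrist force passes 120 N, or if a joint passes its speed limit or range.

### The arm

A 6-joint arm with a two-finger parallel gripper is mounted at the origin on a cart in front of the work surface, level with it; the furniture and walls round the work are solid. World frame = base frame: x ahead of the robot, y to its left, z up, the work surface at z = 0. Lengths are in mm, angles in rad, forces in N, time in s.
With the tool pointing down it reaches from about 400 to 925 mm from the base axis. Payload 12.5 kg.
Tool frame: the origin (TCP) lies on the mounting face of the last link; the fingertips stand 190 mm ahead of it and the grasp point (between the pads) lies 171 mm ahead of it; z points along the fingers, y is the line along which they close (so a half turn about z gives the same grasp; the last joint's range is limited). The gripper opens to 95 mm and grips with 3 to 60 N. Pads are 20 mm wide; open, the fingers measure 119 mm over their backs; the gripper's body (75 mm by 180 mm) begins 59 mm behind the grasp point.
Start: joints at [-1.367, 0.491, 1.559, -0, 1.092, -0.106], TCP at [190.562, -595.24, 404.761] pointing down, gripper open.
Joint ranges: [-3.1, 3.1], [-0.84, 2.19], [0.05, 2.79], [-1.13, 4.28], [0.06, 2.93], [-2.69, 2.69]. Speed limits (rad/s): [2.22, 2.22, 2.79, 3.14, 3.14, 3.14].

### API

Orientations are given as [roll, pitch, yaw] about the fixed x, y, z axes, in that order (R = Rz(yaw) Ry(pitch) Rx(roll)).
In Python, from cell import * gives the robot as it stands.
- The arm moves only by the tool arm_command, never from a script. Its argument "rows" is a list that holds one entry, the list of rows, each a list of 7 numbers: the shift along the tool's x, y, z normalised to -1 to 1, where 1 is 0.15 m, then the turn, a rotation vector about the tool's x, y, z normalised to -1 to 1, where 1 is 360 degrees, then the opening, from -1 (shut) to 1 (fully open). A call has 1 to 10 rows; each row is the pose to reach, as a shift and turn from the pose commanded when the call began, along the tool's axes at that moment, turning the shorter way round; what a row does not reach only later rows make up. A row lasts 1/12 s, in which the tool goes at most 41.7 mm and 7.16 degrees, less where a joint would pass 70% of its speed; a pose out of reach is approached as far as the arm can. A call with a number of a shift or a turn outside -1 to 1 is refused whole. A call with a gripper value outside its range is refused whole. The fingers move at their own pace and stop on an object; the grip force is fixed at half the most. Time passes only in rows, so rows that repeat a pose let the fingers close. It gives the time, the measured TCP pose, the force, the opening and the grip force at its end, in the units of the state.
- state(): the state, without advancing time (a new reading comes with each control period).
- read_camera(name): name is "scene" or "top" or "wrist"; returns (picture, depth): 384x512x3 uint8, red, green, blue; 384x512 float32, mm along the optical axis (not along the pixel's ray), 0 where there is no reading.
- get_calibration(name): a dict with "camera_matrix" (3x3 intrinsics, pixels), "position" and "orientation" of the camera in the world; the wrist camera has in their place "hand_eye" (4x4, takes a point from camera to tool coordinates, whose origin is the TCP and whose axes are the flange's). Camera axes: x right, y up, looking along -z (the intrinsics and any distortion apply to the point x, -y, -z); pixel columns grow to the right and rows downward; lengths in mm; the calibration is good to about 2 mm. A picture is of the moment at which its call begins: read the wrist's pose just before it. get_calibration takes no time and is no camera call.
- job_done(): hands the job in; it is judged then, once.
The state is a dict: "t": time; "joints": joint angles; "qvel": joint speeds; "tau": joint torques, N m; "eef_pos": TCP position; "tcp_rot": TCP orientation; "ft_force": force on the tool from outside, world axes, zero at the start; "moment": the same for the moment, N m; "opening": opening from 0.0 (shut) to 1.0 (fully open); "grip_force": force on a finger pad.
Only numpy, scipy, OpenCV 4.12 (cv2) and the standard library are available. Lean on these libraries where they do the work, as an engineer would, in place of code of your own. Each camera call takes 0.05 s, during which the arm holds its last target. There are 200 camera calls.

## Working session

There is one attempt and no reset: what is moved stays moved. The work goes in short steps, Python scripts to look and compute and a tool call to move; the robot and the scene stay as the last step left them, time stands still between calls to the robot, and variables do not carry over. Pictures are saved under pics/ and viewed, at most 14 in all, crops included, and the job is handed in when it is done.

Besides the shell and the picture viewer there is one more tool, called after "Emit:" as name(argument=value, ...) on one line, values as JSON. arm_command: Moves the arm, as the interface text tells. Its arguments: {"type":"object","properties":{"rows":{"type":"array","items":{"type":"array","items":{"type":"array","items":{"type":"number","minimum":-1,"maximum":1}}}}},"required":["rows"]}

```bash
ls; mkdir -p pics; python3 - <<'E'
from cell import *
import cv2, numpy as np
print(state())
for n in ("scene","top"):
    p,d=read_camera(n); cv2.imwrite(f"pics/{n}0.png",p[...,::-1]); np.save(f"pics/{n}0.npy",d)
    print(n,get_calibration(n), (d==0).mean())
print(get_calibration("wrist"))
E
```

```text
pics
{'t': 0.0, 'joints': array([-1.36658747e+00,  4.91536646e-01,  1.55947852e+00, -1.17848378e-05,
        1.09169010e+00, -1.05602828e-01]), 'qvel': array([ 5.20408392e-04,  4.36426845e-04,  5.70187866e-05, -1.68167164e-04,
        2.36811791e-04, -5.87590061e-04]), 'tau': array([ 1.50562708e-03, -6.12649369e+01, -2.58187670e+01,  6.93025533e-02,
        4.81435668e-02, -8.78623246e-05]), 'eef_pos': array([ 190.55931911, -595.19297314,  404.16585529]), 'tcp_rot': array([-3.14048514e+00, -1.06883103e-04,  3.09817062e-01]), 'ft_force': array([ 0.35875987, -0.49243403,  0.35852021]), 'moment': array([ 0.00468708,  0.03037077, -0.02293227]), 'grip_force': 0.0, 'opening': 0.9998286069294781}
scene {'camera_matrix': array([[401.1615578 ,   0.        , 254.22615239],
       [  0.        , 401.1615578 , 190.87489415],
       [  0.        ,   0.        ,   1.        ]]), 'position': array([-280.61168755,  711.35175911, 1194.99075063]), 'orientation': array([ 0.76664334,  0.01907569, -2.28187287])} 0.028574625651041668
top {'camera_matrix': array([[362.31087418,   0.        , 257.18612286],
       [  0.        , 362.31087418, 191.79756881],
       [  0.        ,   0.        ,   1.        ]]), 'position': array([ 289.77299705,   53.30380587, 1089.45916875]), 'orientation': array([ 2.18077125e-01, -2.14028063e-04, -1.58418166e+00])} 0.003972371419270833
{'camera_matrix': array([[311.69034936,   0.        , 258.76879866],
       [  0.        , 311.69034936, 189.64851464],
       [  0.        ,   0.        ,   1.        ]]), 'hand_eye': array([[-4.01158082e-04,  9.70802415e-01,  2.39880199e-01,
         6.63765193e+01],
       [ 9.99999583e-01,  5.86290532e-04, -7.00409414e-04,
         1.67310306e+00],
       [-8.20598641e-04,  2.39879818e-01, -9.70802245e-01,
         2.09554838e+01],
       [ 0.00000000e+00,  0.00000000e+00,  0.00000000e+00,
         1.00000000e+00]])}
```

View pics/top0.png

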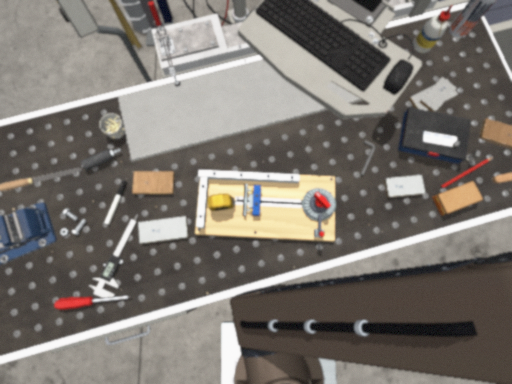

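View pics/scene0.png

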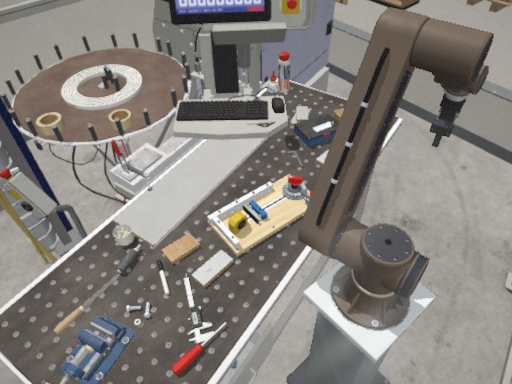

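Top view: jig at columns 195–337, rows 172–240, with the tape at (220,201), pad and jaw at (245–257,200) and knob at (319,202). Candidate pieces are grey (163,230), brown (153,182) and grey (406,186). There are brown blocks on the right, the marker is at (115,203) and the hex key at (370,157).

```bash
cat > h.py <<'E'
from cell import *
import cv2, numpy as np
from scipy.spatial.transform import Rotation as R
def cam(n, st=None):
    c=get_calibration(n); K=c["camera_matrix"]
    if n=="wrist":
        st=st or state(); T=np.eye(4); T[:3,:3]=R.from_euler('xyz',st["tcp_rot"]).as_matrix(); T[:3,3]=st["eef_pos"]
        M=T@c["hand_eye"]; return K,M[:3,:3],M[:3,3]
    return K,R.from_euler('xyz',c["orientation"]).as_matrix(),np.array(c["position"])
def rays(C,uv):
    K,Rm,p=C; uv=np.atleast_2d(np.asarray(uv,float))
    d=np.c_[(uv[:,0]-K[0,2])/K[0,0],-(uv[:,1]-K[1,2])/K[1,1],-np.ones(len(uv))]
    return d@Rm.T
def onz(C,uv,z):
    d=rays(C,uv); return C[2]+d*((z-C[2][2])/d[:,2])[:,None]
def cloud(C,dep):
    h,w=dep.shape; u,v=np.meshgrid(np.arange(w),np.arange(h))
    return (C[2]+rays(C,np.c_[u.ravel(),v.ravel()])*dep.reshape(-1,1)).reshape(h,w,3)
def proj(C,P):
    K,Rm,p=C; q=(np.atleast_2d(P)-p)@Rm; return np.c_[K[0,0]*q[:,0]/-q[:,2]+K[0,2],K[1,1]*-q[:,1]/-q[:,2]+K[1,2]]
def look(n,name):
    st=state(); p,d=read_camera(n); cv2.imwrite(f"pics/{name}.png",p[...,::-1]); np.save(f"pics/{name}.npy",d); return p,d,cam(n,st)
E
python3 - <<'E'
from h import *
im=cv2.imread("pics/top0.png"); d=np.load("pics/top0.npy"); C=cam("top"); P=cloud(C,d)
for u,v in [(163,230),(153,182),(406,186),(458,198),(497,132),(503,178),(60,200),(300,140),(210,228),(300,228),(220,200)]:
    print((u,v),P[v,u].round(1),im[v,u])
Z=P[...,2]
m=((Z>10)&(Z<45)).astype(np.uint8)
n,l,s,c=cv2.connectedComponentsWithStats(m)
for i in range(1,n):
    if s[i,4]>150:
        ys,xs=np.where(l==i); q=P[ys,xs]; r=cv2.minAreaRect(q[:,:2].astype(np.float32)); print(s[i],np.round(c[i]),"z",np.percentile(q[:,2],[50,90]).round(1),np.round(r[0]),np.round(r[1]),round(r[2],1))
E
```

```text
(163, 230) [414.6 329.1  22.3] [230 232 231]
(153, 182) [561.  365.8  21.9] [128 172 215]
(406, 186) [ 538.7 -401.8   20.2] [226 228 227]
(458, 198) [ 497.  -547.3   33.1] [122 176 221]
(497, 132) [ 708.2 -704.    21.8] [ 92 127 164]
(503, 178) [ 555.  -686.6   39.3] [123 167 215]
(60, 200) [ 5.136e+02  6.546e+02 -4.000e-01] [102 104 109]
(300, 140) [ 289.8   53.3 1089.5] [71 75 81]
(210, 228) [418.7 190.6  22.2] [175 229 246]
(300, 228) [415.2 -75.1  21.3] [178 231 248]
(220, 200) [489.4 155.2  88. ] [ 90 221 247]
[ 56   0  28  13 236] [70.  4.] z [23.3 35.9] [1187.  677.] [33. 79.] 13.1
[389   0  49  17 378] [410.   7.] z [27.1 43.3] [1171. -488.] [ 68. 157.] 3.4
[450  18  22  19 172] [458.  29.] z [28.9 42.4] [1074. -630.] [64. 31.] 48.7
[173  22  82  50 921] [218.  50.] z [24.5 43.5] [1031.  200.] [124. 270.] 15.1
[  101    59   226   101 11603] [207. 108.] z [19.3 22.1] [816. 190.] [226. 694.] 15.1
[410  77  48  35 879] [434.  95.] z [35.6 38.8] [ 834. -527.] [ 81. 145.] 29.7
[327  81  36  22 281] [343.  92.] z [19.5 22.3] [ 849. -233.] [119.  34.] 57.1
[399 108  66  55 402] [42
[... 444 characters left out ...]
4
[385 175  40  22 689] [405. 185.] z [19.5 22.1] [ 542. -400.] [ 57. 111.] 4.8
[105 180  22  44 211] [115. 202.] z [14.4 17.5] [504. 478.] [ 16. 139.] 70.6
[434 181  49  34 919] [458. 197.] z [38.2 40.9] [ 501. -551.] [ 62. 124.] 19.9
[   0  202   56   62 1099] [ 31. 236.] z [17.9 38.4] [418. 749.] [133. 168.] 22.9
[ 139  216   49   27 1004] [163. 229.] z [19.  21.4] [418. 331.] [ 62. 142.] 6.8
[ 98 253  23  31 317] [110. 268.] z [14.  16.9] [303. 480.] [40. 92.] 65.3
[ 55 296  76  13 457] [ 80. 301.] z [26.3 31.2] [219. 520.] [ 31. 208.] 4.8
[234 355  14  29 270] [240. 372.] z [14.7 22.9] [ 32. 107.] [68. 37.] 9.8
[304 356  21  28 377] [315. 369.] z [14.9 26.2] [  27. -101.] [78. 43.] 11.7
```

All three pieces are present, at 17 mm thick with a depth bias of about +3 mm. Next is a closer look at the jig.

```bash
cat >> h.py <<'E'
import json,os
def J():
    j=json.load(open("jig.json")); return np.array(j["o"]),j["yaw"]
def down(yaw): return R.from_euler('xyz',[np.pi,0,yaw])
def jig2w(p):
    o,y=J(); c,s=np.cos(y),np.sin(y); return np.array([o[0]+c*p[0]-s*p[1],o[1]+s*p[0]+c*p[1],p[2]])
def w2jig(p):
    o,y=J(); c,s=np.cos(y),np.sin(y); a,b=p[0]-o[0],p[1]-o[1]; return np.array([c*a+s*b,-s*a+c*b,p[2]])
# commanded pose file: tcp pos + yaw.  plan(): each step=(tip-grasp point xyz mm, yaw, opening -1..1, jigframe?)
def plan(steps,off=171,save=True):
    c=json.load(open("cmd.json")); p=np.array(c["p"]); Q=R.from_quat(c["q"])
    for g,yaw,op,jf in steps:
        if jf: t=jig2w(g); t[2]=g[2]; yw=yaw+J()[1]
        else: t=np.array(g,float); yw=yaw
        T=t+np.array([0,0,off]); Q2=down(yw)
        sh=Q.inv().apply(T-p)/150; rv=(Q.inv()*Q2).as_rotvec()/(2*np.pi)
        row=np.r_[sh,rv].round(4); n=int(np.ceil(max(np.linalg.norm(T-p)/41.7,np.linalg.norm(rv)*360/7.16)))
        print(row.tolist()+[op],"rows>=",n)
        p=p+Q.apply(row[:3]*150); Q=Q*R.from_rotvec(row[3:]*2*np.pi)
    if save: json.dump({"p":p.tolist(),"q":Q.as_quat().tolist()},open("cmd.json","w"))
E
python3 - <<'E'
from h import *
json.dump({"p":[190.562,-595.24,404.761],"q":R.from_euler('xyz',state()["tcp_rot"]).as_quat().tolist()},open("cmd.json","w"))
json.dump({"o":[569,197],"yaw":-0.063},open("jig.json","w"))
plan([([470,30,280],-0.063,1,0)])
E
```

```text
[3.045, -3.4022, -0.3047, -0.0002, 0.0, 0.0593, 1] rows>= 17
```

```bash
python3 - <<'E'
s=open("h.py").read()
i=s.index("        sh=Q.inv()"); j=s.index("    if save")
s=s[:i]+'''        rv=(Q.inv()*Q2).as_rotvec(); k=int(np.ceil(max(np.abs(Q.inv().apply(T-p)).max()/149,np.linalg.norm(rv)/2.9,.01)))
        for a in range(k,0,-1):
            d=(T-p)/a; rv=(Q.inv()*Q2).as_rotvec()/a/(2*np.pi)
            row=np.r_[Q.inv().apply(d)/150,rv].round(3)
            n=int(np.ceil(max(np.linalg.norm(d)/41.7,np.linalg.norm(rv)*360/7.16)))
            print(row.tolist()+[op],"x",n)
            p=p+Q.apply(row[:3]*150); Q=Q*R.from_rotvec(row[3:]*2*np.pi)
'''+s[j:]
open("h.py","w").write(s)
E
python3 - <<'E'
from h import *
json.dump({"p":[190.562,-595.24,404.761],"q":R.from_euler('xyz',state()["tcp_rot"]).as_quat().tolist()},open("cmd.json","w"))
plan([([470,30,280],-0.063,1,0)])
E
```

```text
[0.761, -0.851, -0.076, -0.0, 0.0, 0.015, 1] x 5
[0.678, -0.918, -0.076, -0.0, 0.0, 0.015, 1] x 5
[0.588, -0.978, -0.076, -0.0, 0.0, 0.015, 1] x 5
[0.494, -1.029, -0.077, -0.0, 0.0, 0.014, 1] x 5
```

Emit:
arm_command(rows=[[[0.761, -0.851, -0.076, 0, 0, 0.015, 1], [0.761, -0.851, -0.076, 0, 0, 0.015, 1], [0.761, -0.851, -0.076, 0, 0, 0.015, 1], [0.761, -0.851, -0.076, 0, 0, 0.015, 1], [0.761, -0.851, -0.076, 0, 0, 0.015, 1]]])

```text
t: 0.52
eef_pos: [261.8, -434.2, 416.5]
tcp_rot: [-3.14, -0.0, 0.218]
ft_force: [0.6, -0.4, 0.4]
opening: 0.996
grip_force: 0.0
```

Emit:
arm_command(rows=[[[0.678, -0.918, -0.076, 0, 0, 0.015, 1], [0.678, -0.918, -0.076, 0, 0, 0.015, 1], [0.678, -0.918, -0.076, 0, 0, 0.015, 1], [0.678, -0.918, -0.076, 0, 0, 0.015, 1], [0.678, -0.918, -0.076, 0, 0, 0.015, 1]]])

```text
t: 0.93
eef_pos: [331.3, -278.3, 427.9]
tcp_rot: [-3.141, -0.0, 0.124]
ft_force: [0.6, -0.7, -0.0]
opening: 0.996
grip_force: 0.0
```

Emit:
arm_command(rows=[[[0.588, -0.978, -0.076, 0, 0, 0.015, 1], [0.588, -0.978, -0.076, 0, 0, 0.015, 1], [0.588, -0.978, -0.076, 0, 0, 0.015, 1], [0.588, -0.978, -0.076, 0, 0, 0.015, 1], [0.588, -0.978, -0.076, 0, 0, 0.015, 1]]])

```text
t: 1.35
eef_pos: [401.4, -122.3, 439.3]
tcp_rot: [-3.141, -0.001, 0.031]
ft_force: [0.3, -0.3, -0.3]
opening: 1.001
grip_force: 0.0
```

Emit:
arm_command(rows=[[[0.494, -1.0, -0.077, 0, 0, 0.014, 1], [0.494, -1.0, -0.077, 0, 0, 0.014, 1], [0.494, -1.0, -0.077, 0, 0, 0.014, 1], [0.494, -1.0, -0.077, 0, 0, 0.014, 1], [0.494, -1.0, -0.077, 0, 0, 0.014, 1], [0.494, -1.0, -0.077, 0, 0, 0.014, 1]]])

```text
t: 1.85
eef_pos: [470.7, 26.8, 450.1]
tcp_rot: [3.141, 0.0, -0.057]
ft_force: [0.2, -0.4, -0.9]
opening: 1.001
grip_force: 0.0
```

```bash
sed -i 's#/149,#/140,#' h.py; python3 - <<'E'
from h import *
c=json.load(open("cmd.json")); c["p"][1]-=4.35; c["p"][0]+=.13; json.dump(c,open("cmd.json","w")); print(c["p"],R.from_quat(c["q"]).as_euler('xyz'),state()["eef_pos"],state()["tcp_rot"])
p,d,C=look("wrist","w1")
cv2.imwrite("pics/w1b.png",cv2.resize(p[...,::-1],(800,600),interpolation=cv2.INTER_CUBIC))
E
```

```text
[470.0975780050468, 25.596521315533998, 451.04800249765435] [-3.14066020e+00  2.52292309e-04 -6.09167594e-02] [470.74423058  26.80375402 450.11541283] [ 3.14137708e+00  3.80740173e-04 -5.73195995e-02]
```

View pics/w1b.png

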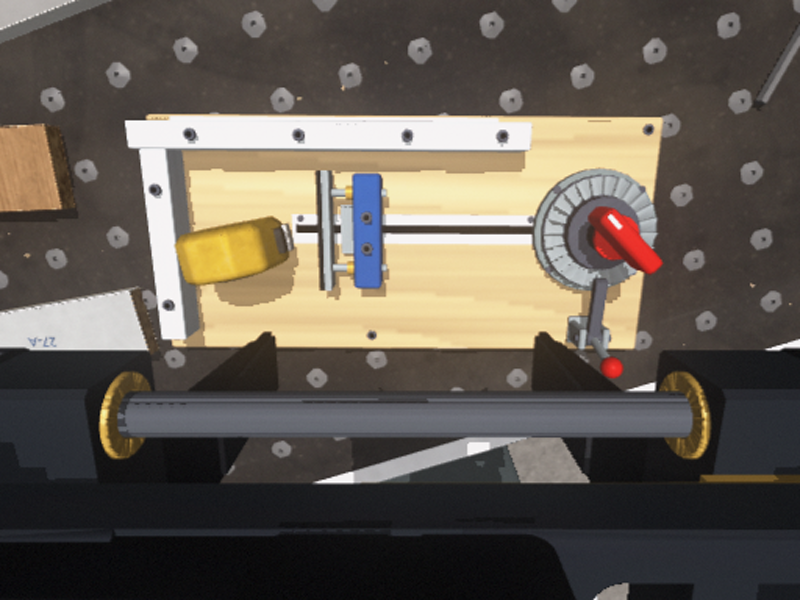

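The wrist view (800x600) shows the fence top between rows 121 and 151, the side stop at columns 140–185 and the tape, tilted, at (233,250). The pad is at column 325 and the jaw at 367. The knob bar is about 45° askew at (625,240), and the pawl ball is at (611,368).

```bash
cat > meas.py <<'E'
from h import *
def fitjig(name,C):
    im=cv2.imread(f"pics/{name}.png"); hsv=cv2.cvtColor(im,cv2.COLOR_BGR2HSV).astype(int); k=512/800
    white=(hsv[...,1]<25)&(hsv[...,2]>185)
    A=[];B=[];D=[]
    for u in range(int(200*k),int(520*k),4):       # fence lower (front) edge & back edge
        col=np.where(white[int(105*k):int(170*k),u])[0]+int(105*k)
        if len(col)>5: A.append((u,col.max()+.5)); B.append((u,col.min()-.5))
    for v in range(int(165*k),int(325*k),4):
        row=np.where(white[v,int(120*k):int(200*k)])[0]+int(120*k)
        if len(row)>5: D.append((row.max()+.5,v))
    A,B,D=[onz(C,np.array(q),52)[:,:2] for q in (A,B,D)]
    res=[]
    for q in (A,B,D):
        vx,vy,x,y=cv2.fitLine(q.astype(np.float32),cv2.DIST_HUBER,0,.01,.01).ravel(); res.append((np.array([vx,vy]),np.array([x,y])))
    return res
E
python3 - <<'E'
from meas import *
C=cam("wrist")
r=fitjig("w1",C)
for v,p in r: print(v,p,np.degrees(np.arctan2(-v[0]*np.sign(v[1]),v[1]*np.sign(v[1]))),np.degrees(np.arctan2(v[1],v[0])))
(v1,p1),(v2,p2),(v3,p3)=r
n=np.array([-v1[1],v1[0]]); print("fence thick",abs((p2-p1)@n))
t=np.linalg.solve(np.c_[v1,-v3],p3-p1); print("corner",p1+v1*t[0])
k=512/800
for nm,uv,z in [("bedTR",(661,118),22),("bedBR",(638,352),22),("ball",(611,368),89),("tape ctr",(233,250),88),("knobax",(600,233),48),("barA",(603,215),100),("barB",(652,265),100),("padtop",(325,175),46),("padbot",(327,288),46)]:
    print(nm,onz(C,np.array(uv)*k,z).round(1))
E
```

```text
[0.06600092 0.99781954] [558.34644   47.377327] -3.7843251 86.21567
[0.06112026 0.9981304 ] [580.59644   45.634186] -3.5041168 86.49588
[ 0.9977509  -0.06703086] [503.66046 199.96765] 86.156525 -3.8434672
fence thick 22.316534
corner [568.15295 195.63492]
bedTR [[ 569.1 -185.6   22. ]]
bedBR [[ 373.3 -178.4   22. ]]
ball [[ 388.7 -126.3   89. ]]
tape ctr [[493.5 143.   88. ]]
knobax [[ 484.6 -130.6   48. ]]
barA [[ 503.7 -111.6  100. ]]
barB [[ 467.6 -146.4  100. ]]
padtop [[541.1  79.8  46. ]]
padbot [[453.   86.9  46. ]]
```

```bash
python3 - <<'E'
from h import *
im=cv2.imread("pics/w1.png"); g=im.astype(int)
C=cam("wrist")
print("row165",[(u,g[165,u].tolist(),onz(C,[(u,165)],52)[0,1].round(1),onz(C,[(u,165)],22)[0,1].round(1)) for u in range(88,118,1)])
print("col200",[(v,g[v,200].tolist(),onz(C,[(200,v)],52)[0,0].round(1),onz(C,[(200,v)],22)[0,0].round(1)) for v in range(74,108)])
hsv=cv2.cvtColor(im,cv2.COLOR_BGR2HSV)
red=(((hsv[...,0]<8)|(hsv[...,0]>172))&(hsv[...,1]>150)&(hsv[...,2]>120)).astype(np.uint8)
n,l,s,c=cv2.connectedComponentsWithStats(red)
for i in range(1,n):
    if s[i,4]>30:
        ys,xs=np.where(l==i); print(s[i],c[i],cv2.minAreaRect(np.c_[xs,ys].astype(np.float32)),onz(C,[c[i]],89),onz(C,[c[i]],97))
E
```

```text
row165 [(88, [67, 72, 81], np.float64(231.4), np.float64(248.2)), (89, [69, 73, 81], np.float64(230.1), np.float64(246.9)), (90, [69, 74, 82], np.float64(228.9), np.float64(245.5)), (91, [67, 73, 81], np.float64(227.7), np.float64(244.2)), (92, [67, 74, 82], np.float64(226.5), np.float64(242.9)), (93, [70, 76, 84], np.float64(225.3), np.float64(241.6)), (94, [71, 77, 86], np.float64(224.0), np.float64(240.3)), (95, [73, 81, 89], np.float64(222.8), np.float64(239.0)), (96, [73, 81, 89], np.float64(221.6), np.float64(237.7)), (97, [180, 181, 181], np.float64(220.4), np.float64(236.3)), (98, [238, 238, 240], np.float64(219.2), np.float64(235.0)), (99, [244, 243, 245], np.float64(218.0), np.float64(233.7)), (100, [244, 243, 246], np.float64(216.7), np.float64(232.4)), (101, [244, 243, 245], np.float64(215.5), np.float64(231.1)), (102, [244, 244, 246], np.float64(214.3), np.float64(229.8)), (103, [244, 243, 246], np.float64(213.1), np.float64(228.4)), (104, [244, 243, 245], np.float64(211.9), np.float64(227.1)), (105, [244, 243, 245], np.float64(210.6), np.float64(225.8)), (106, [244, 244
[... 2746 characters left out ...]
9.3)), (107, [108, 145, 172], np.float64(547.3), np.float64(548.1))]
[379 133  45  42 675] [402.92148148 153.00740741] ((402.84503173828125, 150.873779296875), (54.54502487182617, 16.67438507080078), 47.29060745239258) [[ 484.72639893 -135.16114857   89.        ]] [[ 485.95745415 -131.51138379   97.        ]]
[380 148  18  18 160] [387.025  158.2375] ((386.75, 158.75001525878906), (23.33452606201172, 8.485282897949219), 45.0) [[ 479.99456679 -118.03959616   89.        ]] [[ 481.33695898 -114.79269051   97.        ]]
[385 229  14  13 141] [391.60283688 235.        ] ((391.5, 235.0), (12.0, 13.0), 90.0) [[ 389.30288459 -126.91710265   89.        ]] [[ 392.77919378 -123.46131497   97.        ]]
```

```bash
python3 - <<'E'
from h import *
C=cam("wrist"); P=cloud(C,np.load("pics/w1.npy")); im=cv2.imread("pics/w1.png"); hsv=cv2.cvtColor(im,cv2.COLOR_BGR2HSV)
v,u=np.mgrid[:384,:512]; roi=(v<225)
print("bed z",np.median(P[190:210,150:200,2]),"bench",np.median(P[40:60,250:300,2]))
def rect(m,nm):
    q=P[m]; r=cv2.minAreaRect(q[:,:2].astype(np.float32)); print(nm,m.sum(),"z",np.percentile(q[:,2],[10,50,90]).round(1),np.array(r[0]).round(1),np.array(r[1]).round(1),round(r[2],1)); return r
for lo in (60,70,80): rect(roi&(u>105)&(u<195)&(v>130)&(v<190)&(P[...,2]>lo)&(P[...,2]<110),f"tape>{lo}")
rect(roi&(u>360)&(u<430)&(v>120)&(v<185)&(P[...,2]>90),"bar")
blue=(hsv[...,0]>100)&(hsv[...,0]<130)&(hsv[...,1]>120)
rect(roi&blue&(P[...,2]>40),"jaw")
rect(roi&(u>195)&(u<216)&(v>100)&(v<190)&(P[...,2]>36)&(P[...,2]<60),"pad")
rect(roi&(u>120)&(u<345)&(v>70)&(v<100)&(P[...,2]>47),"fence")
rect(roi&(u>75)&(u<130)&(v>100)&(v<220)&(P[...,2]>47)&(P[...,2]<60),"stop")
print("ball",np.median(P[230:240,387:396].reshape(-1,3),0))
q=P[roi&(u>375)&(u<385)&(v>190)&(v<205)]; print("pawl arm",q[np.argsort(-q[:,2])[:6]].round(1))
E
```

```text
bed z 20.836309741610705 bench -1.251094237191353
tape>60 1999 z [72.2 83.3 86.7] [488.9 157.6] [39.4 68.3] 7.3
tape>70 1851 z [75.4 84.  86.7] [488.8 158. ] [39.4 65.9] 7.3
tape>80 1343 z [81.4 85.4 86.9] [489.6 157.2] [37.8 50.1] 7.2
bar 743 z [95.  98.5 99.9] [512.5 -71.2] [186.1  31.5] 65.3
jaw 1054 z [48.3 49.3 50.4] [495.5  42.8] [38.4 86.8] 85.0
pad 742 z [40.8 46.3 47.6] [498.3  83.9] [15.  93.1] 84.8
fence 3988 z [49.8 50.9 52.1] [558.9  51.8] [254.2  39.2] 86.1
stop 1993 z [49.5 50.7 52. ] [489.6 199.4] [ 44.9 142. ] 86.1
ball [ 391.95616645 -124.21290751   93.36749637]
pawl arm [[ 429.  -125.8   56.1]
 [ 431.5 -123.5   55.3]
 [ 430.  -127.2   55.3]
 [ 429.8 -128.5   55.2]
 [ 431.3 -124.8   55.1]
 [ 432.3 -129.7   55. ]]
```

```bash
python3 - <<'E'
from h import *
json.dump({"o":[568.8,196.5],"yaw":-0.0655},open("jig.json","w"))
plan([([489,157.6,150],1.698,1,0),([489,157.6,55],1.698,1,0),([489,157.6,160],1.698,-1,0),([425,-265,160],1.698,-1,0),([425,-265,34.5],1.698,-1,0)])
E
```

```text
[0.072, -0.885, 0.868, -0.0, -0.0, -0.28, 1] x 15
[-0.0, 0.001, 0.633, -0.0, -0.0, 0.0, 1] x 3
[0.0, -0.001, -0.7, -0.0, -0.0, 0.0, -1] x 3
[-0.913, -0.26, -0.001, -0.0, -0.0, 0.0, -1] x 4
[-0.913, -0.261, -0.001, -0.0, -0.0, 0.0, -1] x 4
[-0.914, -0.26, -0.0, -0.0, -0.0, 0.0, -1] x 4
[-0.001, -0.0, 0.836, -0.0, -0.0, 0.0, -1] x 4
```

```bash
sed -i 's#np.linalg.norm(rv)/2.9,.01#np.degrees(np.linalg.norm(rv))/58,.01#' h.py; python3 - <<'E'
from h import *
json.dump({"p":[470.1,25.6,451.05],"q":R.from_euler('xyz',[-3.1407,.0003,-.0609]).as_quat().tolist()},open("cmd.json","w"))
plan([([489,157.6,150],1.698,1,0),([489,157.6,55],1.698,1,0)])
E
```

```text
[0.036, -0.443, 0.434, -0.0, -0.0, -0.14, 1] x 8
[0.364, -0.254, 0.434, -0.0, -0.0, -0.14, 1] x 8
[-0.001, 0.0, 0.633, -0.0, -0.0, 0.0, 1] x 3
```

Emit:
arm_command(rows=[[[0.036, -0.443, 0.434, 0, 0, -0.14, 1], [0.036, -0.443, 0.434, 0, 0, -0.14, 1], [0.036, -0.443, 0.434, 0, 0, -0.14, 1], [0.036, -0.443, 0.434, 0, 0, -0.14, 1], [0.036, -0.443, 0.434, 0, 0, -0.14, 1], [0.036, -0.443, 0.434, 0, 0, -0.14, 1], [0.036, -0.443, 0.434, 0, 0, -0.14, 1], [0.036, -0.443, 0.434, 0, 0, -0.14, 1]]])

```text
t: 2.57
eef_pos: [479.5, 89.8, 385.2]
tcp_rot: [-3.141, 0.001, 0.822]
ft_force: [0.6, 0.4, 0.7]
opening: 1.004
grip_force: 0.0
```

Emit:
arm_command(rows=[[[0.364, -0.254, 0.434, 0, 0, -0.14, 1], [0.364, -0.254, 0.434, 0, 0, -0.14, 1], [0.364, -0.254, 0.434, 0, 0, -0.14, 1], [0.364, -0.254, 0.434, 0, 0, -0.14, 1], [0.364, -0.254, 0.434, 0, 0, -0.14, 1], [0.364, -0.254, 0.434, 0, 0, -0.14, 1], [0.364, -0.254, 0.434, 0, 0, -0.14, 1], [0.364, -0.254, 0.434, 0, 0, -0.14, 1], [0.364, -0.254, 0.434, 0, 0, -0.14, 1]]])

```text
t: 3.32
eef_pos: [489.2, 156.5, 320.3]
tcp_rot: [-3.142, 0.0, 1.691]
ft_force: [0.4, -0.1, -0.3]
opening: 1.006
grip_force: 0.0
```

```bash
python3 - <<'E'
from h import *
print(json.load(open("cmd.json"))["p"],state()["eef_pos"],state()["tcp_rot"])
E
```

```text
[488.97349821108725, 157.55539949589536, 226.01525545974465] [489.15847275 156.47249295 320.25183845] [-3.14150522e+00  1.89166534e-04  1.69080055e+00]
```

Emit:
arm_command(rows=[[[0, 0, 0.633, 0, 0, 0, 1], [0, 0, 0.633, 0, 0, 0, 1], [0, 0, 0.633, 0, 0, 0, 1], [0, 0, 0.633, 0, 0, 0, 1], [0, 0, 0.633, 0, 0, 0, 1]]])

```text
t: 3.73
eef_pos: [489.2, 157.1, 225.2]
tcp_rot: [-3.14, 0.0, 1.694]
ft_force: [-0.6, 1.2, 1.0]
opening: 1.0
grip_force: 0.0
```

Emit:
arm_command(rows=[[[0, 0, 0, 0, 0, 0, -1], [0, 0, 0, 0, 0, 0, -1], [0, 0, 0, 0, 0, 0, -1], [0, 0, 0, 0, 0, 0, -1], [0, 0, 0, 0, 0, 0, -1], [0, 0, 0, 0, 0, 0, -1], [0, 0, 0, 0, 0, 0, -1], [0, 0, 0, 0, 0, 0, -1]]])

```text
t: 4.4
eef_pos: [489.0, 157.6, 225.3]
tcp_rot: [3.142, 0.0, 1.698]
ft_force: [-0.4, -0.1, -0.3]
opening: 0.494
grip_force: 0.0
```

Emit:
arm_command(rows=[[[0, 0, -0.7, 0, 0, 0, -1], [0, 0, -0.7, 0, 0, 0, -1], [0, 0, -0.7, 0, 0, 0, -1], [0, 0, -0.7, 0, 0, 0, -1]]])

```text
t: 4.73
eef_pos: [489.4, 157.7, 334.6]
tcp_rot: [3.135, -0.0, 1.698]
ft_force: [0.2, -0.0, 0.1]
opening: 0.219
grip_force: 0.0
```

Emit:
arm_command(rows=[[[0, 0, 0, 0, 0, 0, 0.3], [0, 0, 0, 0, 0, 0, 0.3], [0, 0, 0, 0, 0, 0, 0.3], [0, 0, 0, 0, 0, 0, 0.3], [0, 0, 0, 0, 0, 0, 0.3], [0, 0, 0, 0, 0, 0, 0.3], [0, 0, 0, 0, 0, 0, 0.3], [0, 0, 0, 0, 0, 0, 0.3]]])

```text
t: 5.4
eef_pos: [489.0, 157.5, 330.1]
tcp_rot: [-3.141, 0.0, 1.698]
ft_force: [-0.1, -0.1, -0.5]
opening: 0.644
grip_force: 0.0
```

Emit:
arm_command(rows=[[[0, 0, 0.7, 0, 0, 0, 0.3], [0, 0, 0.7, 0, 0, 0, 0.3], [0, 0, 0.7, 0, 0, 0, 0.3], [0, 0, 0.7, 0, 0, 0, 0.3], [0, 0, 0.7, 0, 0, 0, 0.3]]])

```text
t: 5.82
eef_pos: [489.1, 157.5, 224.9]
tcp_rot: [-3.139, 0.0, 1.698]
ft_force: [-0.6, 1.2, -0.2]
opening: 0.648
grip_force: 0.0
```

Emit:
arm_command(rows=[[[0, 0, 0, 0, 0, 0, -1], [0, 0, 0, 0, 0, 0, -1], [0, 0, 0, 0, 0, 0, -1], [0, 0, 0, 0, 0, 0, -1], [0, 0, 0, 0, 0, 0, -1], [0, 0, 0, 0, 0, 0, -1], [0, 0, 0, 0, 0, 0, -1], [0, 0, 0, 0, 0, 0, -1]]])

```text
t: 6.48
eef_pos: [489.1, 157.6, 226.3]
tcp_rot: [3.14, 0.0, 1.698]
ft_force: [-1.2, 0.1, 8.5]
opening: 0.4
grip_force: 29.8
```

Emit:
arm_command(rows=[[[0, 0, -0.7, 0, 0, 0, -1], [0, 0, -0.7, 0, 0, 0, -1], [0, 0, -0.7, 0, 0, 0, -1], [0, 0, -0.7, 0, 0, 0, -1]]])

```text
t: 6.82
eef_pos: [489.3, 157.7, 334.8]
tcp_rot: [3.134, -0.0, 1.699]
ft_force: [-0.3, -0.2, -2.3]
opening: 0.403
grip_force: 29.8
```

Emit:
arm_command(rows=[[[-0.913, -0.26, 0, 0, 0, 0, -1], [-0.913, -0.26, 0, 0, 0, 0, -1], [-0.913, -0.26, 0, 0, 0, 0, -1], [-0.913, -0.26, 0, 0, 0, 0, -1], [-0.913, -0.26, 0, 0, 0, 0, -1]]])

```text
t: 7.23
eef_pos: [467.0, 13.9, 329.5]
tcp_rot: [-3.14, 0.0, 1.695]
ft_force: [1.0, 0.2, -2.3]
opening: 0.396
grip_force: 29.8
```

Emit:
arm_command(rows=[[[-0.913, -0.26, 0, 0, 0, 0, -1], [-0.913, -0.26, 0, 0, 0, 0, -1], [-0.913, -0.26, 0, 0, 0, 0, -1], [-0.913, -0.26, 0, 0, 0, 0, -1], [-0.913, -0.26, 0, 0, 0, 0, -1]]])

```text
t: 7.65
eef_pos: [446.2, -126.6, 329.6]
tcp_rot: [-3.141, 0.0, 1.695]
ft_force: [-0.2, -0.1, -2.4]
opening: 0.402
grip_force: 29.8
```

Emit:
arm_command(rows=[[[-0.914, -0.26, 0, 0, 0, 0, -1], [-0.914, -0.26, 0, 0, 0, 0, -1], [-0.914, -0.26, 0, 0, 0, 0, -1], [-0.914, -0.26, 0, 0, 0, 0, -1], [-0.914, -0.26, 0, 0, 0, 0, -1], [-0.914, -0.26, 0, 0, 0, 0, -1]]])

```text
t: 8.15
eef_pos: [425.3, -264.8, 329.5]
tcp_rot: [-3.141, -0.001, 1.697]
ft_force: [-0.4, 0.6, -2.2]
opening: 0.402
grip_force: 29.8
```

```bash
python3 - <<'E'
from h import *
p=np.array(json.load(open("cmd.json"))["p"]);print(p)
p=p+[0,0,105]; st=state(); print(st["eef_pos"],st["opening"],st["grip_force"],st["ft_force"])
pic,d,C=look("wrist","w2"); P=cloud(C,d); print(P[::48,::64,2].round())
cv2.imwrite("pics/w2b.png",pic[...,::-1])
E
```

```text
[488.97349821 157.5553995  226.01525546]
[ 425.25151756 -264.83189141  329.4952868 ] 0.4016163984756576 29.79510985314846 [-0.40838346  0.64400807 -2.2369758 ]
[[ -85. -207. -436.   -1.   51.   42.   97.   22.]
 [-901. -385. -441.    0.   20.   44.   50.   21.]
 [-847. -897. -902.   -1.   -1.   22.   23.   -2.]
 [-900. -898. -901.   -2.   -0.   -3.   -1.   -1.]
 [-902. -904. -901.   -0.  177.   -1.   -1.   -1.]
 [ 226. -901.  233.   -5.  190.  179.  234.    4.]
 [ 228. -901.  240.  223.  191.  215.  241.   -1.]
 [ 257.  258.  258.  257.  258.  257.  257.  258.]]
```

View pics/w2b.png

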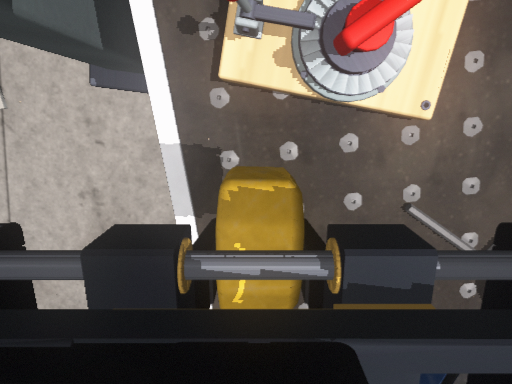

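```bash
python3 - <<'E'
from h import *
st=state(); C=cam("wrist",st)
print(onz(C,[(170,150),(190,215),(410,207),(470,245)],0).round())
c=json.load(open("cmd.json")); Q=R.from_quat(c["q"]); p=np.array(c["p"])
for r in ([0,0,-.7],[-.913,-.26,0],[-.913,-.26,0],[-.914,-.26,0]): p=p+Q.apply(np.array(r)*150)
c["p"]=p.tolist(); json.dump(c,open("cmd.json","w")); print(p)
plan([([465,-265,160],1.698,-1,0),([465,-265,34.5],1.698,-1,0)])
E
```

```text
[[ 334. -246.    0.]
 [ 359. -311.    0.]
 [ 584. -273.    0.]
 [ 657. -307.    0.]]
[ 425.24985184 -265.08696964  330.64663078]
[-0.033, 0.263, -0.002, -0.0, -0.0, 0.0, -1] x 1
[-0.001, 0.0, 0.836, -0.0, -0.0, 0.0, -1] x 4
```

Emit:
arm_command(rows=[[[-0.033, 0.263, 0, 0, 0, 0, -1], [-0.033, 0.263, 0, 0, 0, 0, -1], [-0.033, 0.263, 0.3, 0, 0, 0, -1], [-0.033, 0.263, 0.6, 0, 0, 0, -1], [-0.033, 0.263, 0.78, 0, 0, 0, -1], [-0.033, 0.263, 0.81, 0, 0, 0, -1], [-0.033, 0.263, 0.834, 0, 0, 0, -1], [-0.033, 0.263, 0.834, 0, 0, 0, -1]]])

```text
t: 8.87
eef_pos: [465.6, -264.2, 205.8]
tcp_rot: [-3.142, -0.0, 1.7]
ft_force: [0.3, -0.1, -1.9]
opening: 0.398
grip_force: 29.9
```

Emit:
arm_command(rows=[[[0, 0, 0, 0, 0, 0, 0.1], [0, 0, 0, 0, 0, 0, 0.1], [0, 0, 0, 0, 0, 0, 0.1], [0, 0, 0, 0, 0, 0, 0.1], [0, 0, 0, 0, 0, 0, 0.1]]])

```text
t: 9.28
eef_pos: [465.0, -265.0, 206.0]
tcp_rot: [3.141, 0.001, 1.698]
ft_force: [0.2, 0.4, -0.3]
opening: 0.548
grip_force: 0.0
```

Emit:
arm_command(rows=[[[0, 0, -0.2, 0, 0, 0, 0.1], [0, 0, -0.5, 0, 0, 0, -1], [0, 0, -0.9, 0, 0, 0, -1], [0, 0, -0.9, 0, 0, 0, -1], [0, 0, -0.9, 0, 0, 0, -1], [0, 0, -0.9, 0, 0, 0, -1]]])

```text
t: 9.78
eef_pos: [464.8, -264.8, 341.4]
tcp_rot: [3.14, 0.002, 1.698]
ft_force: [0.0, -0.1, 0.4]
opening: 0.256
grip_force: 0.0
```

```bash
python3 - <<'E'
s=open("h.py").read()
s=s.replace("for g,yaw,op,jf in steps:","for g,yaw,op,jf,*tl in steps:").replace("T=t+np.array([0,0,off]); Q2=down(yw)","Q2=down(yw)*R.from_rotvec([0,tl[0] if tl else 0,0]); T=t-Q2.apply([0,0,off])")
s+='''
def setcmd(p=None,q=None):
    c=json.load(open("cmd.json"))
    if p is not None: c["p"]=list(map(float,p))
    json.dump(c,open("cmd.json","w"))
def sync():  # reset command pose to measured (when settled)
    st=state(); json.dump({"p":st["eef_pos"].tolist(),"q":R.from_euler('xyz',st["tcp_rot"]).as_quat().tolist()},open("cmd.json","w"))
'''
open("h.py","w").write(s)
E
python3 - <<'E'
from h import *
c=json.load(open("cmd.json")); p=c["p"]; p[2]+=135.3; setcmd(p); print(p)
plan([([410,-130,185],-0.0655,-1,0)])
E
```

```text
[464.9974599325414, -265.01176568085344, 340.83690096159137]
[0.47, -0.125, -0.05, -0.0, -0.0, 0.14, -1] x 8
[0.204, -0.441, -0.05, -0.0, -0.0, 0.141, -1] x 8
```

Emit:
arm_command(rows=[[[0.47, -0.125, -0.05, 0, 0, 0.14, -1], [0.47, -0.125, -0.05, 0, 0, 0.14, -1], [0.47, -0.125, -0.05, 0, 0, 0.14, -1], [0.47, -0.125, -0.05, 0, 0, 0.14, -1], [0.47, -0.125, -0.05, 0, 0, 0.14, -1], [0.47, -0.125, -0.05, 0, 0, 0.14, -1], [0.47, -0.125, -0.05, 0, 0, 0.14, -1], [0.47, -0.125, -0.05, 0, 0, 0.14, -1]]])

```text
t: 10.45
eef_pos: [437.3, -197.3, 346.4]
tcp_rot: [-3.139, 0.001, 0.813]
ft_force: [0.2, 0.5, -0.5]
opening: 0.004
grip_force: 0.0
```

Emit:
arm_command(rows=[[[0.204, -0.441, -0.05, 0, 0, 0.141, -1], [0.204, -0.441, -0.05, 0, 0, 0.141, -1], [0.204, -0.441, -0.05, 0, 0, 0.141, -1], [0.204, -0.441, -0.05, 0, 0, 0.141, -1], [0.204, -0.441, -0.05, 0, 0, 0.141, -1], [0.204, -0.441, -0.05, 0, 0, 0.141, -1], [0.204, -0.441, -0.05, 0, 0, 0.141, -1], [0.204, -0.441, -0.05, 0, 0, 0.141, -1], [0.204, -0.441, -0.05, 0, 0, 0.141, -1], [0.204, -0.441, -0.05, 0, 0, 0.141, -1]]])

```text
t: 11.28
eef_pos: [410.0, -129.9, 354.8]
tcp_rot: [-3.141, 0.001, -0.062]
ft_force: [-0.5, -0.5, -0.0]
opening: 0.006
grip_force: 0.0
```

```bash
python3 - <<'E'
from h import *
pic,d,C=look("wrist","w3"); print(state()["eef_pos"],state()["tcp_rot"],C[2])
hsv=cv2.cvtColor(pic,cv2.COLOR_RGB2HSV)
red=(((hsv[...,0]<8)|(hsv[...,0]>172))&(hsv[...,1]>150)&(hsv[...,2]>100)).astype(np.uint8)
n,l,s,c=cv2.connectedComponentsWithStats(red); P=cloud(C,d)
for i in range(1,n):
    if s[i,4]>40: print(s[i],c[i].round(1),onz(C,[c[i]],89).round(1),np.percentile(P[l==i][:,2],[50,95]).round(1))
# bar top plane points
m=(P[...,2]>95)&(P[...,2]<104)&(red>0); q=P[m][:,:2].astype(np.float32); r=cv2.minAreaRect(q); print("bar",m.sum(),r)
m=(P[...,2]>40)&(P[...,2]<50); v,u=np.mgrid[:384,:512]; m&=(v<230)&(np.hypot(P[...,0]-485,P[...,1]+131)<60); print("disc",cv2.minEnclosingCircle(P[m][:,:2].astype(np.float32)))
E
```

```text
[ 409.98996981 -129.83259534  354.89336185] [-3.14142029e+00  6.11449762e-04 -6.25489022e-02] [ 476.7447736  -135.71257836  333.7625028 ]
[ 222   69   61   63 1904] [253.2 101.9] [[ 484.7 -132.2   89. ]] [97.9 99.8]
[244 212   7  11  42] [247.1 216.4] [[ 394.1 -121.1   89. ]] [ 91.  174.9]
bar 1292 ((485.26409912109375, -131.62237548828125), (54.973968505859375, 13.77592658996582), 42.08122253417969)
disc ((485.3729553222656, -131.47154235839844), 43.89127731323242)
```

View pics/w3.png

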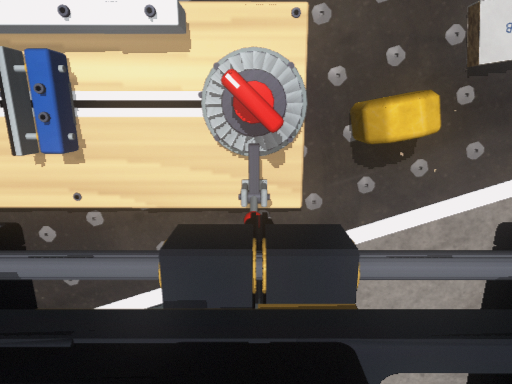

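```bash
python3 - <<'E'
from h import *
json.dump({"o":[569.0,197.6],"yaw":-0.0655},open("jig.json","w"))
plan([([-126,-334,130],0,-1,1,-.14),([-128,-334,67],0,-1,1,-.14),([-172,-334,52],0,-1,1,-.14),([-184,-334,60],0,-1,1,-.14),([-184,-334,140],0,-1,1,-.14)],off=190)
c=json.load(open("cmd.json"));print(c["p"])
E
```

```text
[0.251, -0.022, 0.252, -0.0, -0.022, -0.0, -1] x 2
[0.045, 0.001, 0.418, -0.0, -0.0, -0.0, -1] x 2
[-0.276, 0.0, 0.139, -0.0, -0.0, -0.0, -1] x 2
[-0.087, 0.0, -0.041, -0.0, -0.0, -0.0, -1] x 1
[-0.074, -0.0, -0.529, -0.0, -0.0, -0.0, -1] x 2
[389.95790706584717, -125.41578356490658, 328.2156862088506]
```

Emit:
arm_command(rows=[[[0.251, -0.022, 0.252, 0, -0.022, 0, -1], [0.251, -0.022, 0.252, 0, -0.022, 0, -1], [0.251, -0.022, 0.252, 0, -0.022, 0, -1], [0.251, -0.022, 0.252, 0, -0.022, 0, -1]]])

```text
t: 11.67
eef_pos: [447.6, -128.9, 317.0]
tcp_rot: [-3.14, 0.138, -0.065]
ft_force: [-0.5, 0.1, 0.2]
opening: 0.008
grip_force: 0.0
```

Emit:
arm_command(rows=[[[0.045, 0.001, 0.1, 0, 0, 0, -1], [0.045, 0.001, 0.2, 0, 0, 0, -1], [0.045, 0.001, 0.3, 0, 0, 0, -1], [0.045, 0.001, 0.418, 0, 0, 0, -1], [0.045, 0.001, 0.418, 0, 0, 0, -1]]])

```text
t: 12.08
eef_pos: [444.4, -128.9, 253.5]
tcp_rot: [-3.14, 0.139, -0.067]
ft_force: [0.2, 0.3, 0.1]
opening: 0.003
grip_force: 0.0
```

Emit:
arm_command(rows=[[[-0.03, 0, 0.01, 0, 0, 0, -1], [-0.06, 0, 0.02, 0, 0, 0, -1], [-0.09, 0, 0.04, 0, 0, 0, -1], [-0.12, 0, 0.055, 0, 0, 0, -1], [-0.15, 0, 0.07, 0, 0, 0, -1], [-0.18, 0, 0.085, 0, 0, 0, -1], [-0.21, 0, 0.1, 0, 0, 0, -1], [-0.24, 0, 0.12, 0, 0, 0, -1], [-0.276, 0, 0.139, 0, 0, 0, -1], [-0.276, 0, 0.139, 0, 0, 0, -1]]])

```text
t: 12.92
eef_pos: [400.8, -125.9, 239.2]
tcp_rot: [-3.141, 0.14, -0.067]
ft_force: [-0.5, 0.9, -0.2]
opening: 0.003
grip_force: 0.0
```

Emit:
arm_command(rows=[[[-0.02, 0, -0.01, 0, 0, 0, -1], [-0.04, 0, -0.02, 0, 0, 0, -1], [-0.06, 0, -0.03, 0, 0, 0, -1], [-0.087, 0, -0.041, 0, 0, 0, -1], [-0.087, 0, -0.041, 0, 0, 0, -1], [-0.087, 0, -0.041, 0, 0, 0, -1]]])

```text
t: 13.42
eef_pos: [389.9, -125.3, 247.5]
tcp_rot: [3.141, 0.138, -0.067]
ft_force: [0.3, 0.2, -1.0]
opening: 0.008
grip_force: 0.0
```

Emit:
arm_command(rows=[[[-0.074, 0, -0.2, 0, 0, 0, -1], [-0.074, 0, -0.4, 0, 0, 0, -1], [-0.074, 0, -0.529, 0, 0, 0, -1], [-0.074, 0, -0.529, 0, 0, 0, -1]]])

```text
t: 13.75
eef_pos: [390.7, -125.5, 330.5]
tcp_rot: [3.139, 0.133, -0.067]
ft_force: [-0.4, 0.3, -0.2]
opening: 0.001
grip_force: 0.0
```

```bash
python3 - <<'E'
from h import *
print(state()["eef_pos"])
plan([([460,-170,230],-.0655,0.2,0)])
E
```

```text
[ 390.66197561 -125.49585399  330.46058139]
[0.414, 0.265, -0.548, -0.0, 0.022, -0.0, 0.2] x 3
```

Emit:
arm_command(rows=[[[0.214, 0.265, -0.548, 0, 0.022, 0, 0.2], [0.214, 0.265, -0.548, 0, 0.022, 0, 0.2], [0.214, 0.265, -0.548, 0, 0.022, 0, 0.2], [0.214, 0.265, -0.548, 0, 0.022, 0, 0.2], [0.214, 0.265, -0.548, 0, 0.022, 0, 0.2]]])

```text
t: 14.17
eef_pos: [430.0, -167.8, 403.6]
tcp_rot: [-3.141, 0.001, -0.068]
ft_force: [-0.4, 0.6, -1.0]
opening: 0.3
grip_force: 0.0
```

```bash
python3 - <<'E'
from h import *
print(state()["eef_pos"],state()["tcp_rot"],state()["opening"])
pic,d,C=look("wrist","w4"); P=cloud(C,d)
uv=proj(C,jig2w([-148,-334,60]))[0]; print(uv)
u,v=map(int,uv); a=pic[max(0,v-90):v+90,max(0,u-130):u+130,::-1]
t,_,Ct=look("top","t4"); uv=proj(Ct,jig2w([-148,-334,60]))[0]; print(uv); u,v=map(int,uv); b=t[v-45:v+45,u-65:u+65,::-1]
cv2.imwrite("pics/w4c.png",np.vstack([cv2.resize(a,(520,int(520*a.shape[0]/a.shape[1]))),cv2.resize(b,(520,360//2*1))[:180]]))
m=np.hypot(P[...,0]-jig2w([-150,-334,0])[0],P[...,1]-jig2w([-150,-334,0])[1])<22
z=P[...,2][m]; print("zs",np.percentile(z,[50,90,99]))
E
```

```text
[ 430.00061588 -167.75351305  403.55893754] [-3.14138231e+00  7.87803076e-04 -6.76062457e-02] 0.2995420467600251
[220.37584955 208.0241642 ]
[319.69573748 231.68206185]
zs [26.9115912  68.5624548  93.34054741]
```

View pics/w4c.png

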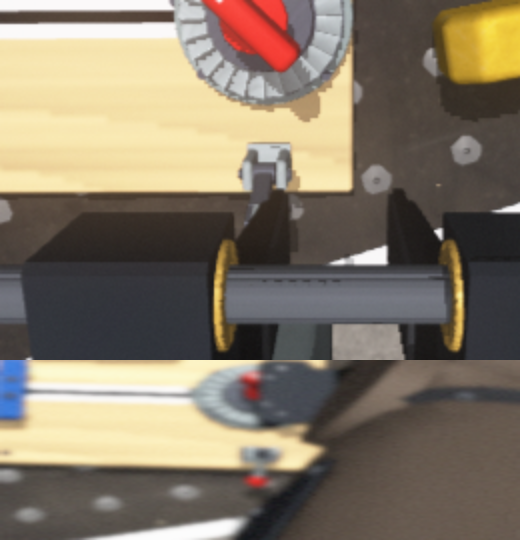

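```bash
python3 - <<'E'
from h import *
sync(); print(state()["eef_pos"])
plan([([485.3,-131.6,140],.734,-.3,0),([485.3,-131.6,86],.734,-.3,0)])
E
```

```text
[ 429.71810086 -167.31438249  402.86582673]
[0.355, -0.262, 0.612, -0.0, 0.0, -0.127, -0.3] x 7
[0.0, 0.002, 0.36, -0.0, 0.0, -0.0, -0.3] x 2
```

Emit:
arm_command(rows=[[[0.355, -0.262, 0.612, 0, 0, -0.127, -0.3], [0.355, -0.262, 0.612, 0, 0, -0.127, -0.3], [0.355, -0.262, 0.612, 0, 0, -0.127, -0.3], [0.355, -0.262, 0.612, 0, 0, -0.127, -0.3], [0.355, -0.262, 0.612, 0, 0, -0.127, -0.3], [0.355, -0.262, 0.612, 0, 0, -0.127, -0.3], [0.355, -0.262, 0.612, 0, 0, -0.127, -0.3], [0.355, -0.262, 0.612, 0, 0, -0.127, -0.3], [0.355, -0.262, 0.612, 0, 0, -0.127, -0.3]]])

```text
t: 15.02
eef_pos: [485.6, -131.8, 311.7]
tcp_rot: [-3.14, 0.001, 0.729]
ft_force: [0.4, -0.6, -0.4]
opening: 0.348
grip_force: 0.0
```

```bash
python3 - <<'E'
from h import *
st=state(); print(st["eef_pos"],st["tcp_rot"],st["opening"])
sync(); plan([([485.3,-131.6,86],.734,-.3,0)])
E
```

```text
[ 485.64096904 -131.78827979  311.70687603] [-3.13985623e+00  9.57914412e-04  7.29121898e-01] 0.3483516203423699
[-0.001, -0.002, 0.365, -0.0, 0.0, -0.001, -0.3] x 2
```

Emit:
arm_command(rows=[[[0, 0, 0.1, 0, 0, 0, -0.3], [0, 0, 0.2, 0, 0, 0, -0.3], [0, 0, 0.3, 0, 0, 0, -0.3], [0, 0, 0.365, 0, 0, 0, -0.3], [0, 0, 0.365, 0, 0, 0, -1], [0, 0, 0.365, 0, 0, 0, -1], [0, 0, 0.365, 0, 0, 0, -1], [0, 0, 0.365, 0, 0, 0, -1], [0, 0, 0.365, 0, 0, 0, -1], [0, 0, 0.365, 0, 0, 0, -1]]])

```text
t: 15.85
eef_pos: [485.0, -131.4, 256.8]
tcp_rot: [-3.136, 0.002, 0.73]
ft_force: [-1.5, 4.1, -19.4]
opening: 0.272
grip_force: 30.0
```

Emit:
arm_command(rows=[[[0, 0, 0, 0, 0, -0.02, -1], [0, 0, 0, 0, 0, -0.04, -1], [0, 0, 0, 0, 0, -0.05, -1], [0, 0, 0, 0, 0, -0.06, -1], [0, 0, 0, 0, 0, -0.06, -1]]])

```text
t: 16.27
eef_pos: [485.3, -131.7, 256.8]
tcp_rot: [-3.137, 0.0, 1.11]
ft_force: [-0.9, 4.0, -22.0]
opening: 0.278
grip_force: 30.0
```

```bash
python3 - <<'E'
from h import *
C=[*cam("wrist")]
c=get_calibration("wrist"); T=np.eye(4); T[:3,:3]=R.from_euler('xyz',[-3.14142,.00061,-.06255]).as_matrix(); T[:3,3]=[409.99,-129.83,354.89]; M=T@c["hand_eye"]; C=(c["camera_matrix"],M[:3,:3],M[:3,3])
P=cloud(C,np.load("pics/w3.npy")); a=.734; q=P-np.array([485.3,-131.6,0]); al=q[...,0]*np.cos(a)+q[...,1]*np.sin(a); ac=-q[...,0]*np.sin(a)+q[...,1]*np.cos(a)
for lo in range(-36,36,4):
    m=(abs(al)<12)&(ac>=lo)&(ac<lo+4); print(lo,m.sum(),np.percentile(P[m][:,2],[10,50,90]).round() if m.sum() else '')
pic,d,_=look("wrist","w5"); cv2.imwrite("pics/w5c.png",cv2.resize(pic[100:384,100:420,::-1],None,fx=2,fy=2))
E
```

```text
-36 128 [37. 40. 43.]
-32 129 [38. 41. 44.]
-28 105 [37. 42. 49.]
-24 128 [48. 49. 50.]
-20 130 [48. 49. 50.]
-16 88 [49. 71. 73.]
-12 146 [72. 73. 74.]
-8 122 [72. 73. 96.]
-4 191 [ 98.  99. 100.]
0 190 [ 98.  99. 100.]
4 2828 [334. 334. 334.]
8 133 [73. 74. 97.]
12 140 [72. 73. 74.]
16 100 [49. 72. 73.]
20 120 [48. 49. 50.]
24 131 [48. 49. 50.]
28 88 [37. 43. 50.]
32 112 [38. 40. 44.]
```

View pics/w5c.png

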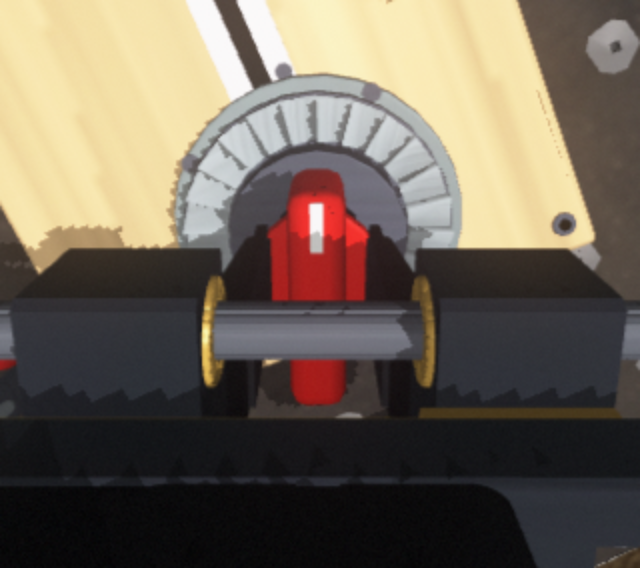

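The fingertips are pinching the round hub (its top is at about 74 mm) instead of the bar. I'll raise 10 mm and regrip on the bar.

Emit:
arm_command(rows=[[[0, 0, 0, 0, 0, 0, -0.2], [0, 0, 0, 0, 0, 0, -0.2], [0, 0, -0.03, 0, 0, 0, -0.2], [0, 0, -0.068, 0, 0, 0, -0.2], [0, 0, -0.068, 0, 0, 0, -1], [0, 0, -0.068, 0, 0, 0, -1], [0, 0, -0.068, 0, 0, 0, -1], [0, 0, -0.068, 0, 0, 0, -1], [0, 0, -0.068, 0, 0, 0, -1], [0, 0, -0.068, 0, 0, 0, -1]]])

```text
t: 17.15
eef_pos: [485.2, -131.8, 268.0]
tcp_rot: [-3.138, 0.0, 1.108]
ft_force: [-7.1, 3.7, 7.8]
opening: 0.141
grip_force: 30.0
```

Emit:
arm_command(rows=[[[0, 0, 0, 0, 0, 0, -1], [0, 0, 0, 0, 0, 0, -1], [0, 0, 0, 0, 0, -0.02, -1], [0, 0, 0, 0, 0, -0.04, -1], [0, 0, 0, 0, 0, -0.06, -1], [0, 0, 0, 0, 0, -0.08, -1], [0, 0, 0, 0, 0, -0.1, -1], [0, 0, 0, 0, 0, -0.1, -1]]])

```text
t: 17.82
eef_pos: [485.8, -131.9, 268.0]
tcp_rot: [-3.141, -0.001, 1.742]
ft_force: [-2.9, 3.6, 3.4]
opening: 0.146
grip_force: 30.0
```

```bash
python3 - <<'E'
from h import *
st=state(); print(st["eef_pos"],st["tcp_rot"],st["opening"],st["grip_force"],st["moment"])
E
```

```text
[ 485.84431329 -131.90350797  268.04473081] [-3.14065616e+00 -8.85637482e-04  1.74179012e+00] 0.1461912091485465 29.997146129608154 [0.85667353 0.25564128 0.04070324]
```

Emit:
arm_command(rows=[[[0, 0, 0, 0, 0, -0.02, -1], [0, 0, 0, 0, 0, -0.04, -1], [0, 0, 0, 0, 0, -0.06, -1], [0, 0, 0, 0, 0, -0.08, -1], [0, 0, 0, 0, 0, -0.1, -1], [0, 0, 0, 0, 0, -0.12, -1], [0, 0, 0, 0, 0, -0.14, -1], [0, 0, 0, 0, 0, -0.155, -1], [0, 0, 0, 0, 0, -0.155, -1]]])

```text
t: 18.57
eef_pos: [486.6, -131.2, 268.1]
tcp_rot: [3.14, 0.001, 2.711]
ft_force: [7.0, 15.4, 0.9]
opening: 0.15
grip_force: 30.0
```

Emit:
arm_command(rows=[[[0, 0, 0, 0, 0, -0.02, -1], [0, 0, 0, 0, 0, -0.04, -1], [0, 0, 0, 0, 0, -0.06, -1], [0, 0, 0, 0, 0, -0.08, -1], [0, 0, 0, 0, 0, -0.1, -1], [0, 0, 0, 0, 0, -0.12, -1], [0, 0, 0, 0, 0, -0.14, -1], [0, 0, 0, 0, 0, -0.15, -1], [0, 0, 0, 0, 0, -0.15, -1]]])

```text
t: 19.32
eef_pos: [486.5, -130.1, 268.1]
tcp_rot: [3.139, 0.002, -2.632]
ft_force: [8.9, 27.9, 3.5]
opening: 0.147
grip_force: 30.0
```

Emit:
arm_command(rows=[[[0, 0, 0, 0, 0, 0, -0.2], [0, 0, 0, 0, 0, 0, -0.2], [0, 0, 0, 0, 0, 0, -0.2], [0, 0, -0.1, 0, 0, 0, -0.2], [0, 0, -0.267, 0, 0, 0, -0.2], [0, 0, -0.267, 0, 0, 0, -0.2], [0, 0, -0.267, 0, 0, 0, -0.2]]])

```text
t: 19.9
eef_pos: [486.1, -132.6, 309.0]
tcp_rot: [-3.139, 0.001, -2.633]
ft_force: [-0.7, 1.0, 0.1]
opening: 0.398
grip_force: 0.0
```

Emit:
arm_command(rows=[[[0, 0, 0, 0, 0, 0.165, -0.2], [0, 0, 0, 0, 0, 0.165, -0.2], [0, 0, 0, 0, 0, 0.165, -0.2], [0, 0, 0, 0, 0, 0.165, -0.2], [0, 0, 0, 0, 0, 0.165, -0.2], [0, 0, 0, 0, 0, 0.165, -0.2], [0, 0, 0, 0, 0, 0.165, -0.2], [0, 0, 0, 0, 0, 0.165, -0.2], [0, 0, 0, 0, 0, 0.165, -0.2], [0, 0, 0, 0, 0, 0.165, -0.2]]])

```text
t: 20.73
eef_pos: [485.9, -132.4, 307.3]
tcp_rot: [-3.141, -0.001, 2.613]
ft_force: [0.1, 0.1, -0.0]
opening: 0.4
grip_force: 0.0
```

Emit:
arm_command(rows=[[[0, 0, 0, 0, 0, 0.165, -0.2], [0, 0, 0, 0, 0, 0.165, -0.2], [0, 0, 0, 0, 0, 0.165, -0.2], [0, 0, 0, 0, 0, 0.165, -0.2], [0, 0, 0, 0, 0, 0.165, -0.2], [0, 0, 0, 0, 0, 0.165, -0.2], [0, 0, 0, 0, 0, 0.165, -0.2], [0, 0, 0, 0, 0, 0.165, -0.2], [0, 0, 0, 0, 0, 0.165, -0.2], [0, 0, 0, 0, 0, 0.165, -0.2]]])

```text
t: 21.57
eef_pos: [486.0, -132.3, 307.6]
tcp_rot: [-3.141, -0.0, 1.578]
ft_force: [-0.3, 0.3, 0.3]
opening: 0.398
grip_force: 0.0
```

Emit:
arm_command(rows=[[[0, 0, 0, 0, 0, 0.165, -0.2], [0, 0, 0, 0, 0, 0.165, -0.2], [0, 0, 0, 0, 0, 0.165, -0.2], [0, 0, 0, 0, 0, 0.165, -0.2], [0, 0, 0, 0, 0, 0.165, -0.2], [0, 0, 0, 0, 0, 0.165, -0.2], [0, 0, 0, 0, 0, 0.165, -0.2], [0, 0, 0, 0, 0, 0.165, -0.2], [0, 0, 0, 0, 0, 0.165, -0.2], [0, 0, 0, 0, 0, 0.165, -0.2]]])

```text
t: 22.4
eef_pos: [486.0, -132.3, 307.8]
tcp_rot: [-3.141, 0.0, 0.543]
ft_force: [0.3, 0.3, -0.0]
opening: 0.401
grip_force: 0.0
```

```bash
python3 - <<'E'
from h import *
pic,d,C=look("wrist","w6"); st=state(); print(st["eef_pos"],st["tcp_rot"],st["opening"],st["ft_force"])
P=cloud(C,d); hsv=cv2.cvtColor(pic,cv2.COLOR_RGB2HSV); red=(((hsv[...,0]<8)|(hsv[...,0]>172))&(hsv[...,1]>150))
m=red&(P[...,2]>93)&(P[...,2]<104); print(m.sum(),cv2.minAreaRect(P[m][:,:2].astype(np.float32)))
sync(); plan([([485.3,-131.6,97],.51,-.2,0)])
E
```

```text
[ 486.05410122 -132.29756587  307.80928664] [-3.14134637e+00  3.17915513e-04  5.45460526e-01] 0.4056469655802633 [-0.72942296 -0.66115074 -0.24730877]
1535 ((488.1666259765625, -129.67626953125), (49.3303108215332, 14.005990982055664), 29.141504287719727)
[-0.002, -0.007, 0.265, -0.0, 0.0, 0.006, -0.2] x 1
```

Emit:
arm_command(rows=[[[0.004, -0.009, 0.09, 0, 0, 0.006, -0.2], [0.004, -0.009, 0.18, 0, 0, 0.006, -0.2], [0.004, -0.009, 0.265, 0, 0, 0.006, -0.2], [0.004, -0.009, 0.265, 0, 0, 0.006, -0.2], [0.004, -0.009, 0.265, 0, 0, 0.006, -1], [0.004, -0.009, 0.265, 0, 0, 0.006, -1], [0.004, -0.009, 0.265, 0, 0, 0.006, -1], [0.004, -0.009, 0.265, 0, 0, 0.006, -1], [0.004, -0.009, 0.265, 0, 0, 0.006, -1], [0.004, -0.009, 0.265, 0, 0, 0.006, -1]]])

```text
t: 23.28
eef_pos: [485.6, -130.1, 269.0]
tcp_rot: [-3.14, -0.0, 0.505]
ft_force: [-1.3, 8.3, 5.9]
opening: 0.147
grip_force: 30.0
```

Emit:
arm_command(rows=[[[0, 0, 0, 0, 0, 0, -1], [0, 0, 0, 0, 0, 0, -1], [0, 0, 0, 0, 0, -0.02, -1], [0, 0, 0, 0, 0, -0.04, -1], [0, 0, 0, 0, 0, -0.06, -1], [0, 0, 0, 0, 0, -0.08, -1], [0, 0, 0, 0, 0, -0.1, -1], [0, 0, 0, 0, 0, -0.12, -1], [0, 0, 0, 0, 0, -0.135, -1], [0, 0, 0, 0, 0, -0.135, -1]]])

```text
t: 24.12
eef_pos: [485.5, -130.0, 269.0]
tcp_rot: [-3.14, -0.001, 1.359]
ft_force: [-1.3, 8.4, 7.5]
opening: 0.142
grip_force: 30.0
```

Emit:
arm_command(rows=[[[0, 0, 0, 0, 0, -0.02, -1], [0, 0, 0, 0, 0, -0.04, -1], [0, 0, 0, 0, 0, -0.06, -1], [0, 0, 0, 0, 0, -0.08, -1], [0, 0, 0, 0, 0, -0.1, -1], [0, 0, 0, 0, 0, -0.12, -1], [0, 0, 0, 0, 0, -0.135, -1], [0, 0, 0, 0, 0, -0.135, -1], [0, 0, 0, 0, 0, -0.135, -1]]])

```text
t: 24.87
eef_pos: [485.4, -130.0, 269.0]
tcp_rot: [-3.141, -0.002, 2.202]
ft_force: [-2.6, 8.2, 7.3]
opening: 0.142
grip_force: 30.0
```

Emit:
arm_command(rows=[[[0, 0, 0, 0, 0, 0, -0.1], [0, 0, 0, 0, 0, 0, -0.1], [0, 0, 0, 0, 0, 0, -0.1], [0, 0, -0.2, 0, 0, 0, 0.4], [0, 0, -0.5, 0, 0, 0, 0.4], [0, 0, -0.8, 0, 0, 0, 0.4], [0, 0, -0.8, 0, 0, 0, 0.4], [0, 0, -0.8, 0, 0, 0, 0.4]]])

```text
t: 25.53
eef_pos: [485.9, -130.8, 391.0]
tcp_rot: [3.139, 0.005, 2.201]
ft_force: [-0.9, -0.6, -0.8]
opening: 0.651
grip_force: 0.0
```

```bash
python3 - <<'E'
from h import *
st=state(); print(st["eef_pos"],st["tcp_rot"],st["opening"],st["ft_force"])
t,d,C=look("top","t7"); cv2.imwrite("pics/t7b.png",cv2.resize(t[150:280,100:450,::-1],None,fx=2,fy=2,interpolation=cv2.INTER_CUBIC))
P=cloud(C,d);Z=P[...,2]; m=((Z>10)&(Z<45)).astype(np.uint8)
n,l,s,c=cv2.connectedComponentsWithStats(m)
for i in range(1,n):
    if 500<s[i,4]<1200:
        ys,xs=np.where(l==i); q=P[ys,xs]; r=cv2.minAreaRect(q[:,:2].astype(np.float32)); print(np.round(c[i]),"z",np.percentile(q[:,2],[50,90]).round(1),np.round(r[0],1),np.round(r[1],1),round(r[2],1))
E
```

```text
[ 485.89876722 -130.83899331  390.98402844] [3.13875521 0.00499514 2.2010925 ] 0.6512955689206237 [-0.94436215 -0.5560117  -0.84283835]
[218.  51.] z [24.8 43.8] [1031.8  199.7] [123.6 269.9] 15.1
[434.  95.] z [35.6 39.2] [ 831.4 -523.5] [ 81.4 155.6] 29.4
[497. 132.] z [19.8 22.5] [ 710.4 -711.6] [99.  70.7] 70.5
[136. 195.] z [18.4 21.3] [497.2 422.4] [156.6 137.4] 84.2
[458. 197.] z [38.3 40.9] [ 500.4 -550. ] [ 61.8 123.7] 19.9
[ 31. 236.] z [17.7 38.1] [417.9 748.6] [133.1 169.2] 22.6
[160. 227.] z [19.  21.6] [418.6 330.9] [ 61.9 140.4] 7.0
```

View pics/t7b.png

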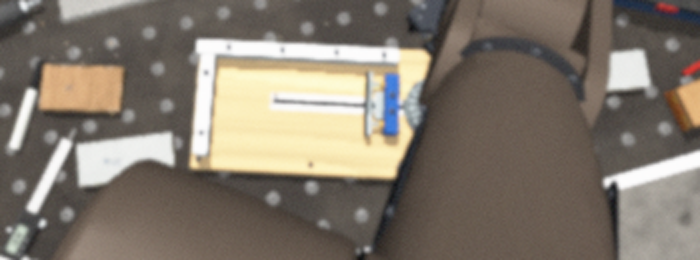

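```bash
python3 - <<'E'
from h import *
json.dump({"o":[569.5,198.6],"yaw":-0.0655},open("jig.json","w"))
sync(); plan([([535,-400,200],1.65,.6,0)])
E
```

```text
[-0.822, -0.396, 0.061, 0.0, 0.0, 0.044, 0.6] x 4
[-0.899, -0.157, 0.061, 0.0, 0.0, 0.044, 0.6] x 4
```

Emit:
arm_command(rows=[[[-0.822, -0.396, 0.061, 0, 0, 0.044, 0.6], [-0.822, -0.396, 0.061, 0, 0, 0.044, 0.6], [-0.822, -0.396, 0.061, 0, 0, 0.044, 0.6], [-0.822, -0.396, 0.061, 0, 0, 0.044, 0.6], [-0.822, -0.396, 0.061, 0, 0, 0.044, 0.6]]])

```text
t: 26.0
eef_pos: [510.6, -268.2, 376.4]
tcp_rot: [-3.139, -0.003, 1.922]
ft_force: [-0.9, 1.0, 0.1]
opening: 0.804
grip_force: 0.0
```

Emit:
arm_command(rows=[[[-0.899, -0.157, 0.061, 0, 0, 0.044, 0.6], [-0.899, -0.157, 0.061, 0, 0, 0.044, 0.6], [-0.899, -0.157, 0.061, 0, 0, 0.044, 0.6], [-0.899, -0.157, 0.061, 0, 0, 0.044, 0.6], [-0.899, -0.157, 0.061, 0, 0, 0.044, 0.6], [-0.899, -0.157, 0.061, 0, 0, 0.044, 0.6], [-0.899, -0.157, 0.061, 0, 0, 0.044, 0.6]]])

```text
t: 26.58
eef_pos: [535.2, -398.3, 369.4]
tcp_rot: [-3.14, -0.001, 1.65]
ft_force: [-0.4, -0.2, -0.2]
opening: 0.802
grip_force: 0.0
```

```bash
cat >> meas.py <<'E'
def pieces(P,roi=None,lo=12,hi=24,amin=400):
    m=(P[...,2]>lo)&(P[...,2]<hi)
    if roi is not None: m&=roi
    m=cv2.morphologyEx(m.astype(np.uint8),cv2.MORPH_OPEN,np.ones((5,5)))
    n,l,s,c=cv2.connectedComponentsWithStats(m)
    for i in range(1,n):
        if s[i,4]>amin:
            q=P[l==i]; r=cv2.minAreaRect(q[:,:2].astype(np.float32)); print(c[i].round(),s[i,4],"z",np.percentile(q[:,2],[10,50,90]).round(1),np.round(r[0],1),np.round(r[1],1),round(r[2],2))
E
python3 - <<'E'
from meas import *
pic,d,C=look("wrist","w8"); st=state(); print(st["eef_pos"],st["tcp_rot"])
P=cloud(C,d); v,u=np.mgrid[:384,:512]; pieces(P,v<225); print(P[20:220:25,60:460:50,2].round())
E
```

```text
[ 535.33902325 -398.22943645  369.91206116] [-3.14097025e+00 -8.38789000e-04  1.64996765e+00]
[264. 174.] 5157 z [16.3 17.2 18.1] [ 540.5 -399.8] [ 56.3 109.8] 4.62
[[-626.   -3.   -1.   60.   -1.   -0.   -2.   -1.]
 [-808.   -1.   -1.   58.   -1.    1.   -1.   -1.]
 [-898.   -1.    0.   31.   -1.   -2.   -1.   -0.]
 [-900.   -0.   -1.   -1.   -0.   -1.    4.   -2.]
 [-903.   -6.   -1.    0.   -2.   -1.   -2.    0.]
 [-900.   -5.   -1.   -3.   17.   -1.   -1.   -1.]
 [-901. -899.   -1.   -0.   17.   -2.   -1.   -1.]
 [-901. -902.   -0.   -2.   19.   -1.   -1.   46.]]
```

View pics/w8.png

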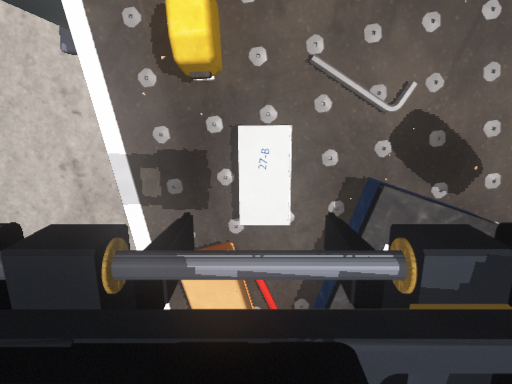

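```bash
python3 - <<'E'
from h import *
sync(); st=state(); print(st["eef_pos"],st["tcp_rot"])
plan([([540,-399.8,23],np.pi/2+.0806,.6,0),([540,-399.8,140],np.pi/2+.0806,-1,0),([-60,-47.5,140],0,-1,1),([-60,-47.5,46],0,-1,1)])
E
```

```text
[ 535.33902325 -398.22943645  369.91206116] [-3.14097025e+00 -8.38789000e-04  1.64996765e+00]
[-0.007, 0.015, 0.586, -0.0, -0.0, -0.0, 0.6] x 3
[-0.007, 0.016, 0.587, -0.0, -0.0, -0.0, 0.6] x 3
[0.001, -0.001, -0.78, -0.0, -0.0, -0.0, -1] x 3
[0.926, 0.018, 0.001, -0.0, -0.0, 0.068, -1] x 4
[0.85, -0.368, 0.001, -0.0, 0.0, 0.068, -1] x 4
[0.622, -0.687, 0.0, -0.0, 0.0, 0.069, -1] x 4
[0.275, -0.885, 0.001, -0.0, 0.0, 0.068, -1] x 4
[0.0, 0.0, 0.626, -0.0, 0.0, 0.0, -1] x 3
```

Emit:
arm_command(rows=[[[-0.007, 0.015, 0.586, 0, 0, 0, 0.6], [-0.007, 0.015, 0.586, 0, 0, 0, 0.6], [-0.007, 0.015, 0.586, 0, 0, 0, 0.6], [-0.007, 0.015, 0.586, 0, 0, 0, 0.6]]])

```text
t: 26.97
eef_pos: [537.6, -399.7, 280.8]
tcp_rot: [-3.139, -0.003, 1.649]
ft_force: [0.3, -0.1, 0.3]
opening: 0.802
grip_force: 0.0
```

Emit:
arm_command(rows=[[[-0.007, 0.016, 0.25, 0, 0, 0, 0.6], [-0.007, 0.016, 0.45, 0, 0, 0, 0.6], [-0.007, 0.016, 0.55, 0, 0, 0, 0.6], [-0.007, 0.016, 0.587, 0, 0, 0, 0.6], [-0.007, 0.016, 0.587, 0, 0, 0, 0.6], [-0.007, 0.016, 0.587, 0, 0, 0, -1], [-0.007, 0.016, 0.587, 0, 0, 0, -1], [-0.007, 0.016, 0.587, 0, 0, 0, -1], [-0.007, 0.016, 0.587, 0, 0, 0, -1], [-0.007, 0.016, 0.587, 0, 0, 0, -1]]])

```text
t: 27.8
eef_pos: [540.2, -401.9, 195.5]
tcp_rot: [3.14, 0.001, 1.648]
ft_force: [-0.5, 1.1, 7.1]
opening: 0.574
grip_force: 30.0
```

Emit:
arm_command(rows=[[[0, 0, 0, 0, 0, 0, -1], [0, 0, 0, 0, 0, 0, -1], [0, 0, 0, 0, 0, 0, -1]]])

```text
t: 28.05
eef_pos: [540.2, -401.9, 195.5]
tcp_rot: [3.14, 0.001, 1.648]
ft_force: [-0.4, 0.8, 6.3]
opening: 0.579
grip_force: 30.0
```

Emit:
arm_command(rows=[[[0, 0, -0.2, 0, 0, 0, -1], [0, 0, -0.4, 0, 0, 0, -1], [0, 0, -0.78, 0, 0, 0, -1], [0, 0, -0.78, 0, 0, 0, -1], [0, 0, -0.78, 0, 0, 0, -1]]])

```text
t: 28.47
eef_pos: [540.3, -402.0, 316.2]
tcp_rot: [3.137, 0.005, 1.648]
ft_force: [1.0, -1.2, -1.0]
opening: 0.577
grip_force: 30.0
```

Emit:
arm_command(rows=[[[0.926, 0.018, 0, 0, 0, 0.068, -1], [0.926, 0.018, 0, 0, 0, 0.068, -1], [0.926, 0.018, 0, 0, 0, 0.068, -1], [0.926, 0.018, 0, 0, 0, 0.068, -1], [0.926, 0.018, 0, 0, 0, 0.068, -1]]])

```text
t: 28.88
eef_pos: [531.7, -259.9, 310.6]
tcp_rot: [-3.139, -0.001, 1.221]
ft_force: [0.2, -0.2, -0.1]
opening: 0.576
grip_force: 30.0
```

Emit:
arm_command(rows=[[[0.85, -0.368, 0, 0, 0, 0.068, -1], [0.85, -0.368, 0, 0, 0, 0.068, -1], [0.85, -0.368, 0, 0, 0, 0.068, -1], [0.85, -0.368, 0, 0, 0, 0.068, -1], [0.85, -0.368, 0, 0, 0, 0.068, -1]]])

```text
t: 29.3
eef_pos: [523.6, -122.0, 310.7]
tcp_rot: [-3.14, 0.0, 0.794]
ft_force: [-0.8, -0.5, -0.7]
opening: 0.571
grip_force: 30.0
```

Emit:
arm_command(rows=[[[0.622, -0.687, 0, 0, 0, 0.069, -1], [0.622, -0.687, 0, 0, 0, 0.069, -1], [0.622, -0.687, 0, 0, 0, 0.069, -1], [0.622, -0.687, 0, 0, 0, 0.069, -1], [0.622, -0.687, 0, 0, 0, 0.069, -1]]])

```text
t: 29.72
eef_pos: [515.8, 16.7, 310.7]
tcp_rot: [-3.141, 0.001, 0.359]
ft_force: [0.7, 0.6, -0.3]
opening: 0.578
grip_force: 30.0
```

Emit:
arm_command(rows=[[[0.275, -0.885, 0, 0, 0, 0.068, -1], [0.275, -0.885, 0, 0, 0, 0.068, -1], [0.275, -0.885, 0, 0, 0, 0.068, -1], [0.275, -0.885, 0, 0, 0, 0.068, -1], [0.275, -0.885, 0, 0, 0, 0.068, -1], [0.275, -0.885, 0, 0, 0, 0.068, -1], [0.275, -0.885, 0, 0, 0, 0.068, -1], [0.275, -0.885, 0, 0, 0, 0.068, -1]]])

```text
t: 30.38
eef_pos: [508.2, 151.7, 310.9]
tcp_rot: [3.141, 0.0, -0.067]
ft_force: [-0.5, 0.1, -0.3]
opening: 0.577
grip_force: 30.0
```

```bash
python3 - <<'E'
from h import *
st=state(); print(st["eef_pos"],st["tcp_rot"],st["opening"],st["grip_force"],w2jig(st["eef_pos"]))
plan([([-60,-47.5,46],0,-1,1)],save=False); sync(); plan([([-60,-47.5,46],0,-1,1)])
E
```

```text
[508.18711428 151.70154608 310.88490469] [ 3.14128345e+00  2.01028377e-04 -6.65470577e-02] 0.5766289823910015 29.994662404060364 [-58.11175623 -50.81100987 310.88490469]
[0.0, 0.0, 0.0, -0.0, 0.0, 0.0, -1] x 1
[-0.012, -0.022, 0.626, 0.0, 0.0, -0.0, -1] x 3
```

Emit:
arm_command(rows=[[[-0.012, -0.022, 0.2, 0, 0, 0, -1], [-0.012, -0.022, 0.4, 0, 0, 0, -1], [-0.012, -0.022, 0.55, 0, 0, 0, -1], [-0.012, -0.022, 0.6, 0, 0, 0, -1], [-0.012, -0.022, 0.618, 0, 0, 0, -1], [-0.012, -0.022, 0.618, 0, 0, 0, -1], [-0.012, -0.022, 0.618, 0, 0, 0, 0.4], [-0.012, -0.022, 0.618, 0, 0, 0, 0.4], [-0.012, -0.022, 0.618, 0, 0, 0, 0.4], [-0.012, -0.022, 0.618, 0, 0, 0, 0.4]]])

```text
t: 31.22
eef_pos: [506.2, 155.9, 218.3]
tcp_rot: [3.141, 0.0, -0.068]
ft_force: [-0.4, 0.1, -0.4]
opening: 0.694
grip_force: 0.0
```

Emit:
arm_command(rows=[[[0, 0, -0.13, 0, 0, 0, 0.4], [0, 0, -0.27, 0, 0, 0, -1], [0, 0, -0.27, 0, 0, 0, -1], [0, 0, -0.27, 0, 0, 0, -1], [0, 0.29, -0.27, 0, 0, 0, -1], [0, 0.29, -0.27, 0, 0, 0, -1], [0, 0.29, -0.27, 0, 0, 0, -1], [0, 0.29, -0.27, 0, 0, 0, -1], [0, 0.29, -0.27, 0, 0, 0, -1], [0, 0.29, -0.27, 0, 0, 0, -1]]])

```text
t: 32.05
eef_pos: [503.1, 113.8, 258.6]
tcp_rot: [3.141, 0.0, -0.066]
ft_force: [-0.0, -0.1, 0.3]
opening: 0.128
grip_force: 0.0
```

```bash
python3 - <<'E'
from meas import *
st=state(); print(st["eef_pos"],st["tcp_rot"],st["opening"],w2jig(st["eef_pos"]))
pic,d,C=look("wrist","w9"); P=cloud(C,d); v,u=np.mgrid[:384,:512]; o,yw=J()
q=(P[...,:2]-o); c,s=np.cos(yw),np.sin(yw); jx=c*q[...,0]+s*q[...,1]; jy=-s*q[...,0]+c*q[...,1]
m=(v<235)&(P[...,2]>32)&(P[...,2]<43)&(jx>-150)&(jx<-3)&(jy<-3)&(jy>-200)
m=cv2.morphologyEx(m.astype(np.uint8),cv2.MORPH_OPEN,np.ones((5,5)))>0
print("jig",np.percentile(jx[m],[1,99]),np.percentile(jy[m],[1,99]),cv2.minAreaRect(np.c_[jx[m],jy[m]].astype(np.float32)))
sync()
E
```

```text
[503.14086325 113.7992403  258.62426401] [ 3.14147981e+00  3.27007054e-04 -6.63965625e-02] 0.12827966222275625 [-60.66636004 -88.96233268 258.62426401]Traceback (most recent call last):
  File "<stdin>", line 7, in <module>
    return _quantile_unchecked(
        a, q, axis, out, overwrite_input, method, keepdims, weights)
    return _ureduce(a,
                    func=_quantile_ureduce_func,
    ...<5 lines>...
                    overwrite_input=overwrite_input,
                    method=method)
    r = func(a, **kwargs)
    result = _quantile(arr,
                       quantiles=q,
    ...<2 lines>...
                       out=out,
                       weights=wgt)
    slices_having_nans = np.isnan(arr[-1, ...])
                                  ~~~^^^^^^^^^
IndexError: index -1 is out of bounds for axis 0 with size 0
```

View pics/w9.png

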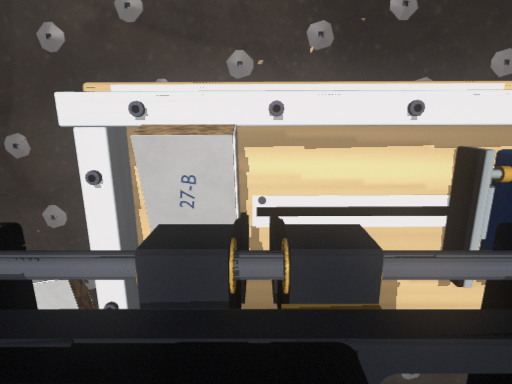

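Emit:
arm_command(rows=[[[0.005, 0.055, 0, 0, 0, 0, -1], [0.005, 0.055, 0.1, 0, 0, 0, -1], [0.005, 0.055, 0.2, 0, 0, 0, -1], [0.005, 0.055, 0.28, 0, 0, 0, -1], [0.005, 0.055, 0.28, 0, 0, 0, -1]]])

```text
t: 32.52
eef_pos: [503.0, 104.6, 215.2]
tcp_rot: [3.141, 0.003, -0.067]
ft_force: [1.0, 0.1, -0.2]
opening: -0.0
grip_force: 0.0
```

Emit:
arm_command(rows=[[[0, -0.02, 0, 0, 0, 0, -1], [0, -0.045, 0, 0, 0, 0, -1], [0, -0.07, 0, 0, 0, 0, -1], [0, -0.095, 0, 0, 0, 0, -1], [0, -0.12, 0, 0, 0, 0, -1], [0, -0.14, 0, 0, 0, 0, -1], [0, -0.16, 0, 0, 0, 0, -1], [0, -0.175, 0, 0, 0, 0, -1], [0, -0.185, 0, 0, 0, 0, -1], [0, -0.185, 0, 0, 0, 0, -1]]])

```text
t: 33.35
eef_pos: [505.2, 132.9, 216.9]
tcp_rot: [3.142, -0.0, -0.067]
ft_force: [0.4, -1.1, 0.5]
opening: 0.007
grip_force: 0.0
```

```bash
python3 - <<'E'
from meas import *
st=state(); print(st["eef_pos"],st["ft_force"],w2jig(st["eef_pos"]))
E
```

```text
[505.19992515 132.8526652  216.93441543] [ 0.42479456 -1.07623171  0.45060467] [-59.85882066 -69.814993   216.93441543]
```

Emit:
arm_command(rows=[[[0, -0.01, 0, 0, 0, 0, -1], [0, -0.02, 0, 0, 0, 0, -1], [0, -0.02, 0, 0, 0, 0, -1]]])

```text
t: 33.6
eef_pos: [505.4, 135.7, 216.9]
tcp_rot: [3.142, 0.0, -0.067]
ft_force: [0.4, 0.3, 1.0]
opening: 0.009
grip_force: 0.0
```

Emit:
arm_command(rows=[[[0, -0.007, 0, 0, 0, 0, -1], [0, -0.014, 0, 0, 0, 0, -1], [0, -0.014, 0, 0, 0, 0, -1]]])

```text
t: 33.85
eef_pos: [505.5, 137.8, 216.9]
tcp_rot: [3.142, -0.0, -0.067]
ft_force: [0.1, -0.4, 0.4]
opening: 0.004
grip_force: 0.1
```

```bash
python3 - <<'E'
from meas import *
st=state(); print(st["eef_pos"],st["ft_force"],w2jig(st["eef_pos"]))
E
```

```text
[505.53687995 137.75261527 216.91942507] [ 0.06699057 -0.36769611  0.36689476] [-59.8433057  -64.90349542 216.91942507]
```

Emit:
arm_command(rows=[[[0, -0.007, 0, 0, 0, 0, -1], [0, -0.014, 0, 0, 0, 0, -1], [0, -0.014, 0, 0, 0, 0, -1]]])

```text
t: 34.1
eef_pos: [505.4, 139.7, 216.8]
tcp_rot: [3.141, 0.001, -0.067]
ft_force: [-1.7, -3.0, 0.8]
opening: 0.003
grip_force: 1.3
```

Emit:
arm_command(rows=[[[0, -0.007, 0, 0, 0, 0, -1], [0, -0.014, 0, 0, 0, 0, -1], [0, -0.014, 0, 0, 0, 0, -1]]])

```text
t: 34.35
eef_pos: [505.5, 140.5, 216.8]
tcp_rot: [3.139, 0.002, -0.067]
ft_force: [-3.2, -21.1, 2.9]
opening: 0.007
grip_force: 10.3
```

```bash
python3 - <<'E'
from meas import *
st=state(); print(st["eef_pos"],st["ft_force"],w2jig(st["eef_pos"]))
pic,d,C=look("wrist","w10"); cv2.imwrite("pics/w10c.png",pic[60:260,40:360,::-1])
E
```

```text
[505.51949559 140.4918477  216.80655301] [ -3.18992391 -21.13773161   2.88161955] [-60.03994424 -62.17127475 216.80655301]
```

View pics/w10c.png

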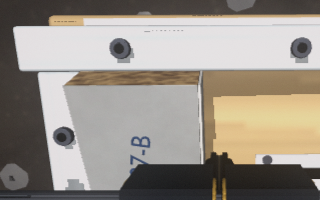

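Emit:
arm_command(rows=[[[0, 0.03, 0, 0, 0, 0, -1], [0, 0.03, -0.2, 0, 0, 0, -1], [0, 0.03, -0.2, 0, 0, 0, -1], [-0.25, -0.1, -0.2, 0, 0, 0, -1], [-0.513, -0.215, -0.2, 0, 0, 0, -1], [-0.513, -0.215, -0.2, 0, 0, 0, -1], [-0.513, -0.215, -0.2, 0, 0, 0, -1], [-0.513, -0.215, -0.1, 0, 0, 0, -1], [-0.513, -0.215, 0, 0, 0, 0, -1], [-0.513, -0.215, 0, 0, 0, 0, -1]]])

```text
t: 35.23
eef_pos: [431.9, 178.9, 215.3]
tcp_rot: [3.141, 0.001, -0.068]
ft_force: [-0.7, 0.3, -0.8]
opening: 0.007
grip_force: 0.0
```

Emit:
arm_command(rows=[[[0.02, 0, 0, 0, 0, 0, -1], [0.04, 0, 0, 0, 0, 0, -1], [0.06, 0, 0, 0, 0, 0, -1], [0.075, 0, 0, 0, 0, 0, -1], [0.09, 0, 0, 0, 0, 0, -1], [0.1, 0, 0, 0, 0, 0, -1], [0.1, 0, 0, 0, 0, 0, -1]]])

```text
t: 35.82
eef_pos: [445.4, 178.1, 217.1]
tcp_rot: [3.141, 0.003, -0.067]
ft_force: [-7.1, 0.4, 5.2]
opening: 0.002
grip_force: 3.4
```

```bash
python3 - <<'E'
from meas import *
st=state(); print(st["eef_pos"],st["ft_force"],w2jig(st["eef_pos"]))
E
```

```text
[445.41629408 178.10865993 217.09695531] [-7.10572006  0.36059392  5.24864061] [-122.47640275  -28.5690718   217.09695531]
```

Emit:
arm_command(rows=[[[0.006, 0, 0, 0, 0, 0, -1], [0.012, 0, 0, 0, 0, 0, -1], [0.012, 0, 0, 0, 0, 0, -1]]])

```text
t: 36.07
eef_pos: [446.1, 178.1, 217.0]
tcp_rot: [3.14, 0.006, -0.067]
ft_force: [-14.0, 4.0, 9.4]
opening: 0.005
grip_force: 7.0
```

```bash
python3 - <<'E'
from meas import *
st=state(); print(st["eef_pos"],st["ft_force"],w2jig(st["eef_pos"]))
pic,d,C=look("wrist","w11"); cv2.imwrite("pics/w11c.png",cv2.resize(pic[0:250,60:400,::-1],None,fx=1.5,fy=1.5))
E
```

```text
[446.12122147 178.07672688 217.00642091] [-13.97111924   3.95277027   9.36614938] [-121.77089686  -28.55479663  217.00642091]
```

View pics/w11c.png

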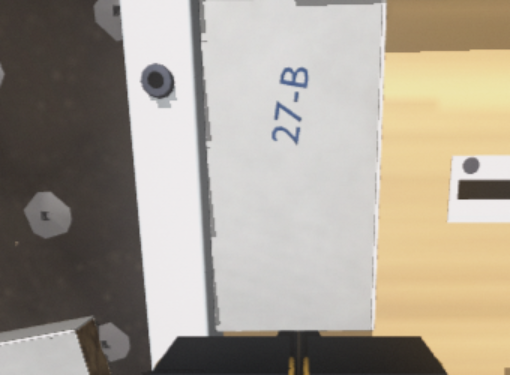

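```bash
python3 - <<'E'
from h import *
t,d,C=look("top","t12"); print(onz(C,[(141,194)],18))
sync(); plan([(w2jig(state()["eef_pos"])*[1,1,0]+[0,0,160],0,-1,1),([500,400,240],1.57,.7,0)])
E
```

```text
[[525.04981665 401.39013849  18.        ]]
[-0.005, 0.001, -0.76, 0.0, 0.001, -0.0, -1] x 3
[0.13, -0.75, -0.268, 0.0, 0.0, -0.13, 0.7] x 7
[0.635, -0.418, -0.268, 0.0, 0.0, -0.131, 0.7] x 7
```

Emit:
arm_command(rows=[[[-0.03, 0, 0, 0, 0, 0, -1], [-0.03, 0, -0.2, 0, 0, 0, -1], [-0.005, 0, -0.5, 0, 0, 0, -1], [-0.005, 0, -0.76, 0, 0, 0, -1], [-0.005, 0, -0.76, 0, 0, 0, -1], [-0.005, 0, -0.76, 0, 0, 0, -1]]])

```text
t: 36.67
eef_pos: [447.3, 178.1, 333.3]
tcp_rot: [-3.14, -0.005, -0.067]
ft_force: [-0.8, -0.0, 0.4]
opening: 0.004
grip_force: 0.0
```

Emit:
arm_command(rows=[[[0.13, -0.75, -0.268, 0, 0, -0.13, 0.7], [0.13, -0.75, -0.268, 0, 0, -0.13, 0.7], [0.13, -0.75, -0.268, 0, 0, -0.13, 0.7], [0.13, -0.75, -0.268, 0, 0, -0.13, 0.7], [0.13, -0.75, -0.268, 0, 0, -0.13, 0.7], [0.13, -0.75, -0.268, 0, 0, -0.13, 0.7], [0.13, -0.75, -0.268, 0, 0, -0.13, 0.7], [0.13, -0.75, -0.268, 0, 0, -0.13, 0.7]]])

```text
t: 37.33
eef_pos: [474.2, 289.1, 369.7]
tcp_rot: [-3.141, 0.002, 0.753]
ft_force: [-0.2, 0.6, 0.0]
opening: 0.505
grip_force: 0.0
```

Emit:
arm_command(rows=[[[0.635, -0.418, -0.268, 0, 0, -0.131, 0.7], [0.635, -0.418, -0.268, 0, 0, -0.131, 0.7], [0.635, -0.418, -0.268, 0, 0, -0.131, 0.7], [0.635, -0.418, -0.268, 0, 0, -0.131, 0.7], [0.635, -0.418, -0.268, 0, 0, -0.131, 0.7], [0.635, -0.418, -0.268, 0, 0, -0.131, 0.7], [0.635, -0.418, -0.268, 0, 0, -0.131, 0.7], [0.635, -0.418, -0.268, 0, 0, -0.131, 0.7], [0.635, -0.418, -0.268, 0, 0, -0.131, 0.7], [0.635, -0.418, -0.268, 0, 0, -0.131, 0.7]]])

```text
t: 38.17
eef_pos: [501.3, 399.8, 410.7]
tcp_rot: [-3.141, 0.001, 1.569]
ft_force: [0.4, -0.6, 0.7]
opening: 0.848
grip_force: 0.0
```

```bash
python3 - <<'E'
from meas import *
pic,d,C=look("wrist","w13"); st=state(); print(st["eef_pos"],st["tcp_rot"])
P=cloud(C,d); v,u=np.mgrid[:384,:512]; pieces(P,v<235,lo=11)
cv2.imwrite("pics/w13c.png",pic[:260,:,::-1])
E
```

```text
[501.30766492 399.77813914 410.90680373] [-3.14114854e+00  3.79522459e-04  1.56945052e+00]
[11. 67.] 1171 z [14.  17.2 21.4] [221.  504.2] [157.7  15. ] 89.73
[92. 97.] 1400 z [11.6 12.5 13.6] [308.1 481.3] [33.3 71. ] 65.94
[259.  94.] 1106 z [11.9 13.3 14.5] [502.7 485.8] [ 12.1 138.8] 76.48
[447. 170.] 14356 z [16.1 17.1 18.1] [727.6 383.1] [163.3 157.4] 11.33
[279. 162.] 5451 z [16.2 17.2 18.2] [525.6 403.3] [120.2  67.2] 87.79
[190. 197.] 3045 z [16.2 17.2 18.2] [413.6 356.3] [61.3 91.4] 6.53
```

View pics/w13c.png

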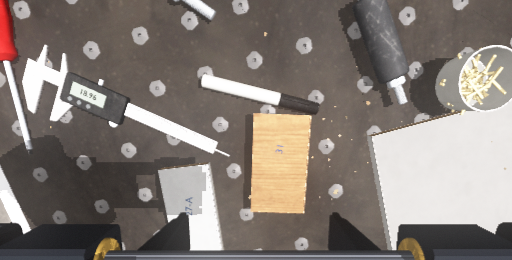

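```bash
python3 - <<'E'
from h import *
sync(); plan([([525.4,403.3,23],1.532,.75,0),([525.4,403.3,120],1.532,-1,0),([-68,-114,120],0,-1,1)])
E
```

```text
[0.012, 0.081, 0.723, -0.0, 0.0, 0.003, 0.75] x 3
[0.014, 0.08, 0.723, -0.0, 0.0, 0.003, 0.75] x 3
[-0.001, -0.0, -0.647, -0.0, 0.0, -0.0, -1] x 3
[-0.7, -0.042, 0.0, -0.0, 0.0, 0.085, -1] x 5
[-0.624, 0.32, 0.001, 0.0, 0.0, 0.085, -1] x 5
[-0.374, 0.593, 0.0, 0.0, 0.0, 0.084, -1] x 5
```

Emit:
arm_command(rows=[[[0.012, 0.081, 0.723, 0, 0, 0.003, 0.8], [0.012, 0.081, 0.723, 0, 0, 0.003, 0.8], [0.012, 0.081, 0.723, 0, 0, 0.003, 0.8], [0.012, 0.081, 0.723, 0, 0, 0.003, 0.8], [0.012, 0.081, 0.723, 0, 0, 0.003, 0.8]]])

```text
t: 38.63
eef_pos: [513.6, 401.7, 302.3]
tcp_rot: [-3.14, 0.001, 1.552]
ft_force: [1.1, 0.3, 0.8]
opening: 0.899
grip_force: 0.0
```

Emit:
arm_command(rows=[[[0.014, 0.08, 0.25, 0, 0, 0.003, 0.8], [0.014, 0.08, 0.5, 0, 0, 0.003, 0.8], [0.014, 0.08, 0.65, 0, 0, 0.003, 0.8], [0.014, 0.08, 0.723, 0, 0, 0.003, 0.8], [0.014, 0.08, 0.723, 0, 0, 0.003, 0.8], [0.014, 0.08, 0.723, 0, 0, 0.003, 0.8]]])

```text
t: 39.13
eef_pos: [525.9, 404.0, 196.4]
tcp_rot: [3.14, -0.001, 1.535]
ft_force: [-0.3, 0.6, 1.2]
opening: 0.9
grip_force: 0.0
```

Emit:
arm_command(rows=[[[0, 0, 0, 0, 0, 0, -1], [0, 0, 0, 0, 0, 0, -1], [0, 0, 0, 0, 0, 0, -1], [0, 0, 0, 0, 0, 0, -1], [0, 0, 0, 0, 0, 0, -1], [0, 0, 0, 0, 0, 0, -1], [0, 0, 0, 0, 0, 0, -1]]])

```text
t: 39.72
eef_pos: [525.5, 403.7, 195.6]
tcp_rot: [3.14, -0.001, 1.535]
ft_force: [-0.6, -1.0, 7.1]
opening: 0.695
grip_force: 30.0
```

Emit:
arm_command(rows=[[[0, 0, -0.2, 0, 0, 0, -1], [0, 0, -0.4, 0, 0, 0, -1], [0, 0, -0.647, 0, 0, 0, -1], [0, 0, -0.647, 0, 0, 0, -1], [0, 0, -0.647, 0, 0, 0, -1]]])

```text
t: 40.13
eef_pos: [525.4, 403.6, 293.7]
tcp_rot: [3.138, -0.002, 1.535]
ft_force: [-0.4, 0.7, -2.1]
opening: 0.692
grip_force: 30.0
```

Emit:
arm_command(rows=[[[-0.7, -0.042, 0, 0, 0, 0.085, -1], [-0.7, -0.042, 0, 0, 0, 0.085, -1], [-0.7, -0.042, 0, 0, 0, 0.085, -1], [-0.7, -0.042, 0, 0, 0, 0.085, -1], [-0.7, -0.042, 0, 0, 0, 0.085, -1], [-0.7, -0.042, 0, 0, 0, 0.085, -1]]])

```text
t: 40.63
eef_pos: [515.2, 298.2, 290.3]
tcp_rot: [-3.14, 0.002, 0.998]
ft_force: [-0.1, 0.1, -0.7]
opening: 0.69
grip_force: 30.0
```

Emit:
arm_command(rows=[[[-0.624, 0.32, 0, 0, 0, 0.085, -1], [-0.624, 0.32, 0, 0, 0, 0.085, -1], [-0.624, 0.32, 0, 0, 0, 0.085, -1], [-0.624, 0.32, 0, 0, 0, 0.085, -1], [-0.624, 0.32, 0, 0, 0, 0.085, -1], [-0.624, 0.32, 0, 0, 0, 0.085, -1]]])

```text
t: 41.13
eef_pos: [505.2, 193.9, 290.7]
tcp_rot: [-3.141, 0.001, 0.466]
ft_force: [-0.5, -1.1, -1.2]
opening: 0.691
grip_force: 30.0
```

Emit:
arm_command(rows=[[[-0.374, 0.593, 0, 0, 0, 0.084, -1], [-0.374, 0.593, 0, 0, 0, 0.084, -1], [-0.374, 0.593, 0, 0, 0, 0.084, -1], [-0.374, 0.593, 0, 0, 0, 0.084, -1], [-0.374, 0.593, 0, 0, 0, 0.084, -1], [-0.374, 0.593, 0, 0, 0, 0.084, -1], [-0.374, 0.593, 0, 0, 0, 0.084, -1], [-0.374, 0.593, 0, 0, 0, 0.084, -1], [-0.374, 0.593, 0, 0, 0, 0.084, -1]]])

```text
t: 41.88
eef_pos: [495.2, 89.9, 291.3]
tcp_rot: [3.141, 0.0, -0.058]
ft_force: [0.1, 0.7, -2.0]
opening: 0.692
grip_force: 30.0
```

```bash
python3 - <<'E'
from h import *
st=state(); print(st["eef_pos"],st["tcp_rot"],st["opening"],st["grip_force"],w2jig(st["eef_pos"]))
sync(); plan([([-68,-114,47],0,-1,1)])
E
```

```text
[495.17058388  89.89421549 291.27788243] [ 3.14147659e+00  3.16506341e-04 -5.82085299e-02] 0.6922347781887593 29.999328553676605 [ -67.05488851 -113.33777664  291.27788243]
[-0.006, 0.004, 0.489, 0.0, 0.0, 0.001, -1] x 2
```

Emit:
arm_command(rows=[[[-0.006, 0.004, 0.2, 0, 0, 0.001, -1], [-0.006, 0.004, 0.38, 0, 0, 0.001, -1], [-0.006, 0.004, 0.45, 0, 0, 0.001, -1], [-0.006, 0.004, 0.485, 0, 0, 0.001, -1], [-0.006, 0.004, 0.485, 0, 0, 0.001, -1], [-0.006, 0.004, 0.485, 0, 0, 0.001, 0.6], [-0.006, 0.004, 0.485, 0, 0, 0.001, 0.6], [-0.006, 0.004, 0.485, 0, 0, 0.001, 0.6], [-0.006, 0.004, 0.485, 0, 0, 0.001, 0.6]]])

```text
t: 42.63
eef_pos: [494.4, 89.0, 219.4]
tcp_rot: [-3.142, -0.001, -0.067]
ft_force: [-0.5, -0.3, 0.1]
opening: 0.796
grip_force: 0.0
```

Emit:
arm_command(rows=[[[0, 0, -0.13, 0, 0, 0, 0.6], [0, 0, -0.27, 0, 0, 0, -1], [0, 0, -0.27, 0, 0, 0, -1], [0, 0.347, -0.27, 0, 0, 0, -1], [0, 0.347, -0.27, 0, 0, 0, -1], [0, 0.347, -0.27, 0, 0, 0, -1], [0, 0.347, -0.27, 0, 0, 0, -1], [0, 0.347, -0.27, 0, 0, 0, -1], [0, 0.347, -0.27, 0, 0, 0, -1], [0, 0.347, -0.27, 0, 0, 0, -1]]])

```text
t: 43.47
eef_pos: [490.8, 37.7, 259.1]
tcp_rot: [3.142, 0.0, -0.066]
ft_force: [0.2, -0.2, -0.1]
opening: 0.223
grip_force: 0.0
```

Emit:
arm_command(rows=[[[0, 0, 0, 0, 0, 0, -1], [0, 0, 0, 0, 0, 0, -1], [0, 0, 0, 0, 0, 0, -1], [0, 0, 0, 0, 0, 0, -1], [0, 0, 0.1, 0, 0, 0, -1], [0, 0, 0.2, 0, 0, 0, -1], [0, 0, 0.27, 0, 0, 0, -1], [0, 0, 0.27, 0, 0, 0, -1]]])

```text
t: 44.13
eef_pos: [490.5, 37.0, 217.2]
tcp_rot: [3.141, 0.003, -0.067]
ft_force: [0.8, -1.1, -0.8]
opening: 0.004
grip_force: 0.0
```

```bash
python3 - <<'E'
from h import *
st=state(); print(st["eef_pos"],st["tcp_rot"],st["opening"],st["ft_force"],w2jig(st["eef_pos"]))
E
```

```text
[490.48125777  36.99185358 217.2118702 ] [ 3.14146542e+00  2.65323832e-03 -6.72119198e-02] 0.004498416712409135 [ 0.82206369 -1.06063213 -0.84946937] [ -68.27153148 -166.43362821  217.2118702 ]
```

Emit:
arm_command(rows=[[[0, -0.025, 0, 0, 0, 0, -1], [0, -0.05, 0, 0, 0, 0, -1], [0, -0.075, 0, 0, 0, 0, -1], [0, -0.1, 0, 0, 0, 0, -1], [0, -0.125, 0, 0, 0, 0, -1], [0, -0.15, 0, 0, 0, 0, -1], [0, -0.175, 0, 0, 0, 0, -1], [0, -0.2, 0, 0, 0, 0, -1], [0, -0.225, 0, 0, 0, 0, -1], [0, -0.232, 0, 0, 0, 0, -1]]])

```text
t: 44.97
eef_pos: [493.3, 72.2, 219.1]
tcp_rot: [3.141, -0.001, -0.067]
ft_force: [-0.2, -3.9, 6.1]
opening: 0.007
grip_force: 3.5
```

Emit:
arm_command(rows=[[[0, -0.007, 0, 0, 0, 0, -1], [0, -0.014, 0, 0, 0, 0, -1], [0, -0.014, 0, 0, 0, 0, -1]]])

```text
t: 45.22
eef_pos: [493.4, 74.0, 219.1]
tcp_rot: [3.141, -0.001, -0.067]
ft_force: [0.1, -2.1, 6.2]
opening: 0.008
grip_force: 2.9
```

Emit:
arm_command(rows=[[[0, -0.007, 0, 0, 0, 0, -1], [0, -0.014, 0, 0, 0, 0, -1], [0, -0.014, 0, 0, 0, 0, -1]]])

```text
t: 45.47
eef_pos: [493.5, 76.1, 219.1]
tcp_rot: [3.141, -0.001, -0.067]
ft_force: [-0.9, -3.0, 5.8]
opening: 0.005
grip_force: 3.1
```

```bash
python3 - <<'E'
from h import *
st=state(); print(st["eef_pos"],st["tcp_rot"],st["opening"],st["ft_force"],w2jig(st["eef_pos"]))
E
```

```text
[493.53075496  76.10122187 219.09553414] [ 3.14143859e+00 -8.39240899e-04 -6.70495496e-02] 0.005497599619060608 [-0.91451948 -2.98091541  5.83015976] [ -67.78840583 -127.20852515  219.09553414]
```

Emit:
arm_command(rows=[[[0, 0, -0.013, 0, 0, 0, -1], [0, -0.007, -0.013, 0, 0, 0, -1], [0, -0.014, -0.013, 0, 0, 0, -1], [0, -0.014, -0.013, 0, 0, 0, -1]]])

```text
t: 45.8
eef_pos: [493.6, 78.1, 220.7]
tcp_rot: [3.141, -0.0, -0.067]
ft_force: [0.7, -4.4, 0.6]
opening: 0.007
grip_force: 2.1
```

Emit:
arm_command(rows=[[[0, -0.007, 0, 0, 0, 0, -1], [0, -0.014, 0, 0, 0, 0, -1], [0, -0.014, 0, 0, 0, 0, -1]]])

```text
t: 46.05
eef_pos: [493.9, 78.9, 220.7]
tcp_rot: [3.14, -0.0, -0.066]
ft_force: [0.4, -20.4, 4.4]
opening: 0.004
grip_force: 9.8
```

```bash
python3 - <<'E'
from h import *
st=state(); print(st["eef_pos"],st["tcp_rot"],st["opening"],st["ft_force"],w2jig(st["eef_pos"]))
E
```

```text
[493.89001206  78.94926317 220.72346188] [ 3.13968690e+00 -2.01779784e-04 -6.63203237e-02] 0.003711455564713721 [  0.44008224 -20.40652684   4.42663142] [ -67.61633245 -124.34307655  220.72346188]
```

Emit:
arm_command(rows=[[[0, 0.03, 0, 0, 0, 0, -1], [0, 0.03, -0.2, 0, 0, 0, -1], [0, 0.03, -0.2, 0, 0, 0, -1], [-0.25, -0.1, -0.2, 0, 0, 0, -1], [-0.54, -0.229, -0.2, 0, 0, 0, -1], [-0.54, -0.229, -0.2, 0, 0, 0, -1], [-0.54, -0.229, -0.2, 0, 0, 0, -1], [-0.54, -0.229, -0.1, 0, 0, 0, -1], [-0.54, -0.229, 0.01, 0, 0, 0, -1], [-0.54, -0.229, 0.01, 0, 0, 0, -1]]])

```text
t: 46.88
eef_pos: [415.9, 119.6, 217.4]
tcp_rot: [3.141, 0.002, -0.067]
ft_force: [-0.6, 0.0, -0.3]
opening: 0.008
grip_force: 0.0
```

Emit:
arm_command(rows=[[[0.02, 0, 0, 0, 0, 0, -1], [0.04, 0, 0, 0, 0, 0, -1], [0.06, 0, 0, 0, 0, 0, -1], [0.075, 0, 0, 0, 0, 0, -1], [0.09, 0, 0, 0, 0, 0, -1], [0.1, 0, 0, 0, 0, 0, -1], [0.1, 0, 0, 0, 0, 0, -1]]])

```text
t: 47.47
eef_pos: [430.4, 118.8, 219.4]
tcp_rot: [-3.142, -0.001, -0.067]
ft_force: [-0.7, 0.4, -0.4]
opening: 0.005
grip_force: 0.0
```

```bash
python3 - <<'E'
from h import *
st=state(); print(st["eef_pos"],st["tcp_rot"],st["opening"],st["ft_force"],w2jig(st["eef_pos"]))
E
```

```text
[430.39650626 118.76126486 219.39124979] [-3.14157151e+00 -6.21371697e-04 -6.72473282e-02] 0.00539499516054716 [-0.68798712  0.35819286 -0.39958887] [-133.57950734  -88.77229758  219.39124979]
```

Emit:
arm_command(rows=[[[0.007, 0, 0, 0, 0, 0, -1], [0.014, 0, 0, 0, 0, 0, -1], [0.014, 0, 0, 0, 0, 0, -1]]])

```text
t: 47.72
eef_pos: [431.5, 118.7, 219.1]
tcp_rot: [3.141, 0.003, -0.067]
ft_force: [-5.3, 1.5, 4.1]
opening: 0.007
grip_force: 2.6
```

Emit:
arm_command(rows=[[[0.007, 0, 0, 0, 0, 0, -1], [0.014, 0, 0, 0, 0, 0, -1], [0.014, 0, 0, 0, 0, 0, -1]]])

```text
t: 47.97
eef_pos: [432.4, 118.6, 219.0]
tcp_rot: [3.14, 0.007, -0.067]
ft_force: [-12.4, 2.3, 8.8]
opening: 0.006
grip_force: 6.3
```

Emit:
arm_command(rows=[[[0.007, 0, 0, 0, 0, 0, -1], [0.014, 0, 0, 0, 0, 0, -1], [0.014, 0, 0, 0, 0, 0, -1]]])

```text
t: 48.22
eef_pos: [433.3, 118.5, 218.8]
tcp_rot: [3.14, 0.011, -0.067]
ft_force: [-19.8, 3.5, 14.3]
opening: 0.006
grip_force: 10.0
```

```bash
python3 - <<'E'
from h import *
sync(); plan([([-150,-90,100],0,-1,1),([-60,-90,240],0,.4,1)])
E
```

```text
[-0.133, 0.009, -0.346, 0.0, 0.002, -0.0, -1] x 2
[0.602, 0.001, -0.933, 0.0, -0.0, -0.0, 0.4] x 4
```

Emit:
arm_command(rows=[[[-0.05, 0.005, 0, 0, 0.001, 0, -1], [-0.1, 0.009, -0.2, 0, 0.002, 0, -1], [-0.1, 0.009, -0.346, 0, 0.002, 0, -1], [-0.1, 0.009, -0.346, 0, 0.002, 0, -1]]])

```text
t: 48.55
eef_pos: [421.6, 118.2, 273.9]
tcp_rot: [-3.141, -0.017, -0.067]
ft_force: [1.6, 0.3, -0.1]
opening: 0.005
grip_force: 0.0
```

Emit:
arm_command(rows=[[[0.57, 0, -0.933, 0, 0, 0, 0.4], [0.57, 0, -0.933, 0, 0, 0, 0.4], [0.57, 0, -0.933, 0, 0, 0, 0.4], [0.57, 0, -0.933, 0, 0, 0, 0.4], [0.57, 0, -0.933, 0, 0, 0, 0.4], [0.57, 0, -0.933, 0, 0, 0, 0.4], [0.57, 0, -0.933, 0, 0, 0, 0.4], [0.57, 0, -0.933, 0, 0, 0, 0.4]]])

```text
t: 49.22
eef_pos: [504.3, 112.5, 410.5]
tcp_rot: [3.141, -0.01, -0.067]
ft_force: [0.4, 0.3, 0.3]
opening: 0.509
grip_force: 0.0
```

```bash
cat >> meas.py <<'E'
def jigview(name):
    """edges of things in the jig from a wrist view: colour+depth, in jig frame"""
    st=state(); pic,d,C=look("wrist",name); P=cloud(C,d); v,u=np.mgrid[:384,:512]
    o,yw=J(); q=P[...,:2]-o; c,s=np.cos(yw),np.sin(yw); jx=c*q[...,0]+s*q[...,1]; jy=-s*q[...,0]+c*q[...,1]
    return pic,P,jx,jy,v
E
python3 - <<'E'
from meas import *
print(state()["eef_pos"],state()["tcp_rot"])
pic,P,jx,jy,v=jigview("w14"); Z=P[...,2]; ok=v<235
hsv=cv2.cvtColor(pic,cv2.COLOR_RGB2HSV).astype(int)
for x in (-30,-50,-70,-90,-105):
    m=ok&(abs(jx-x)<1.2)&(jy<40)&(jy>-240); o=np.argsort(-jy[m]); y=jy[m][o]; z=Z[m][o]; S=hsv[m][o]
    b=[(round(float(yy)),round(float(zz)),int(h[1]),int(h[2])) for yy,zz,h in zip(y,z,S)]
    # compress: print where z or sat changes
    out=[];last=None
    for t in b:
        if last is None or abs(t[1]-last[1])>6 or abs(t[2]-last[2])>45 : out.append(t)
        last=t
    print(x,out)
E
```

```text
[504.32314847 112.46782298 410.50628341] [ 3.14106736 -0.00986091 -0.0670593 ]
-30 [(40, -2, 29, 88), (19, 49, 1, 231), (0, 38, 0, 101), (-1, 48, 7, 154), (-2, 39, 4, 202), (-26, 41, 50, 174), (-31, 39, 17, 206), (-32, 39, 85, 165), (-32, 39, 33, 196), (-126, 21, 62, 245), (-226, 41, 50, 66), (-226, 35, 47, 65), (-226, 47, 43, 65), (-226, 32, 53, 67), (-226, 41, 52, 64), (-226, 25, 84, 169), (-226, 43, 49, 68), (-226, 34, 53, 67), (-226, 21, 61, 247), (-226, 49, 46, 72), (-226, 31, 55, 70), (-226, 36, 55, 65), (-226, 46, 50, 66), (-226, 21, 59, 247), (-227, 46, 39, 72)]
-50 [(40, -1, 32, 87), (19, 50, 7, 149), (-1, 43, 5, 108), (-1, 41, 3, 95), (-1, 49, 6, 157), (-2, 39, 3, 203), (-57, 39, 54, 226), (-68, 240, 38, 53), (-68, 39, 106, 207), (-68, 221, 40, 57), (-68, 233, 45, 57), (-68, 243, 42, 55), (-68, 225, 48, 58), (-68, 241, 38, 53), (-68, 230, 46, 55), (-68, 238, 48, 53), (-68, 222, 40, 57), (-68, 241, 43, 53), (-68, 230, 40, 57), (-68, 238, 38, 53), (-69, 39, 105, 207), (-116, 232, 88, 61), (-116, 227, 92, 61), (-116, 238, 90, 62), (-116, 230, 89, 63), (-116, 230, 84, 64), (-11
[... 978 characters left out ...]
, (19, 49, 4, 227), (-1, 41, 2, 106), (-1, 50, 9, 178), (-1, 41, 2, 106), (-1, 38, 3, 150), (-58, 40, 87, 203), (-126, 21, 85, 237), (-226, 42, 59, 56), (-226, 22, 81, 241), (-226, 45, 58, 57), (-226, 38, 65, 59), (-226, 25, 98, 156), (-226, 35, 61, 59), (-226, 31, 65, 59), (-226, 41, 63, 57), (-227, 20, 81, 241), (-227, 46, 50, 61), (-227, 22, 96, 165), (-228, 46, 49, 63)]
-105 [(39, -2, 33, 84), (18, 50, 5, 189), (-2, 39, 2, 134), (-57, 38, 83, 191), (-126, 21, 92, 230), (-226, 44, 65, 51), (-226, 30, 68, 60), (-226, 22, 86, 238), (-226, 33, 74, 55), (-226, 29, 72, 64), (-226, 39, 67, 53), (-226, 42, 66, 54), (-226, 24, 99, 119), (-227, 46, 54, 57), (-227, 21, 97, 184), (-228, 45, 52, 59)]
```

```bash
python3 - <<'E'
from h import *
sync(); print(state()["eef_pos"],state()["tcp_rot"])
plan([([416.5,332,180],1.685,.7,0)])
E
```

```text
[504.40345974 112.49406133 410.6414165 ] [ 3.14110261 -0.00994599 -0.06704601]
[-0.343, -0.711, 0.195, 0.001, -0.001, -0.139, 0.7] x 8
[0.324, -0.718, 0.2, 0.0, -0.0, -0.14, 0.7] x 8
```

Emit:
arm_command(rows=[[[-0.343, -0.711, 0.195, 0.001, -0.001, -0.139, 0.7], [-0.343, -0.711, 0.195, 0.001, -0.001, -0.139, 0.7], [-0.343, -0.711, 0.195, 0.001, -0.001, -0.139, 0.7], [-0.343, -0.711, 0.195, 0.001, -0.001, -0.139, 0.7], [-0.343, -0.711, 0.195, 0.001, -0.001, -0.139, 0.7], [-0.343, -0.711, 0.195, 0.001, -0.001, -0.139, 0.7], [-0.343, -0.711, 0.195, 0.001, -0.001, -0.139, 0.7], [-0.343, -0.711, 0.195, 0.001, -0.001, -0.139, 0.7], [-0.343, -0.711, 0.195, 0.001, -0.001, -0.139, 0.7]]])

```text
t: 50.02
eef_pos: [460.8, 222.3, 381.5]
tcp_rot: [3.141, -0.004, 0.802]
ft_force: [-0.1, -0.6, 0.9]
opening: 0.851
grip_force: 0.0
```

Emit:
arm_command(rows=[[[0.324, -0.718, 0.2, 0, 0, -0.14, 0.7], [0.324, -0.718, 0.2, 0, 0, -0.14, 0.7], [0.324, -0.718, 0.2, 0, 0, -0.14, 0.7], [0.324, -0.718, 0.2, 0, 0, -0.14, 0.7], [0.324, -0.718, 0.2, 0, 0, -0.14, 0.7], [0.324, -0.718, 0.2, 0, 0, -0.14, 0.7], [0.324, -0.718, 0.2, 0, 0, -0.14, 0.7], [0.324, -0.718, 0.2, 0, 0, -0.14, 0.7], [0.324, -0.718, 0.2, 0, 0, -0.14, 0.7], [0.324, -0.718, 0.2, 0, 0, -0.14, 0.7]]])

```text
t: 50.85
eef_pos: [417.2, 331.9, 352.1]
tcp_rot: [3.137, -0.002, 1.68]
ft_force: [0.2, -0.3, 0.6]
opening: 0.849
grip_force: 0.0
```

```bash
python3 - <<'E'
from meas import *
pic,d,C=look("wrist","w15"); st=state(); print(st["eef_pos"],st["tcp_rot"],st["opening"])
P=cloud(C,d); v,u=np.mgrid[:384,:512]; pieces(P,v<225,lo=11)
sync(); print(st["joints"])
E
```

```text
[417.18958243 331.84740732 352.1623484 ] [ 3.13676753e+00 -1.94668162e-03  1.68076833e+00] 0.8508133092617545
[63. 31.] 470 z [14.9 16.7 18.2] [223.8 449.7] [ 7.1 54.2] 4.76
[163.  15.] 1743 z [11.6 12.5 13.5] [307.8 480.8] [32.4 71.7] 65.89
[365.  27.] 1756 z [11.9 13.2 14.5] [502.8 485.4] [ 12.4 138.4] 76.52
[499. 160.] 3273 z [15.1 16.9 18. ] [661.9 375.1] [ 25.  135.2] 15.49
[257. 165.] 6941 z [16.3 17.2 18.1] [415.2 341.5] [ 61.3 120.4] 6.73
[ 5.48056165e-01  4.24553067e-01  1.84533715e+00 -3.72676092e-04
  8.66507218e-01  4.38329421e-01]
```

```bash
python3 - <<'E'
from h import *
plan([([416.4,331.5,23],1.688,.7,0),([416.4,331.5,120],1.688,-1,0),([-78,-170.5,120],0,-1,1)])
E
```

```text
[-0.002, -0.005, 0.527, 0.0, -0.0, -0.001, 0.7] x 2
[-0.002, -0.006, 0.527, 0.001, -0.0, -0.0, 0.7] x 2
[0.001, -0.001, -0.646, -0.0, -0.0, -0.0, -1] x 3
[-0.674, 0.065, -0.001, -0.0, -0.0, 0.093, -1] x 5
[-0.526, 0.426, -0.002, -0.0, 0.0, 0.093, -1] x 5
[-0.205, 0.646, -0.001, -0.0, 0.0, 0.093, -1] x 5
```

Emit:
arm_command(rows=[[[0, -0.005, 0.4, 0, 0, -0.001, 0.7], [0, -0.01, 0.7, 0, 0, -0.001, 0.7], [0, -0.01, 0.95, 0, 0, -0.001, 0.7], [0, -0.01, 1.0, 0, 0, -0.001, 0.7], [0, -0.01, 1.0, 0, 0, -0.001, 0.7]]])

```text
t: 51.32
eef_pos: [415.7, 331.5, 197.9]
tcp_rot: [-3.14, 0.001, 1.689]
ft_force: [-1.0, 0.5, -0.3]
opening: 0.846
grip_force: 0.0
```

Emit:
arm_command(rows=[[[0, 0, 0.05, 0, 0, 0, 0.7], [0, 0, 0.05, 0, 0, 0, -1], [0, 0, 0.05, 0, 0, 0, -1], [0, 0, 0.05, 0, 0, 0, -1], [0, 0, 0.05, 0, 0, 0, -1], [0, 0, 0.05, 0, 0, 0, -1], [0, 0, 0.05, 0, 0, 0, -1], [0, 0, 0.05, 0, 0, 0, -1]]])

```text
t: 51.98
eef_pos: [416.5, 332.3, 196.1]
tcp_rot: [3.135, -0.003, 1.692]
ft_force: [0.2, 0.0, 8.8]
opening: 0.625
grip_force: 30.0
```

Emit:
arm_command(rows=[[[0, 0, -0.2, 0, 0, 0, -1], [0, 0, -0.4, 0, 0, 0, -1], [0, 0, -0.646, 0, 0, 0, -1], [0, 0, -0.646, 0, 0, 0, -1], [0, 0, -0.646, 0, 0, 0, -1]]])

```text
t: 52.4
eef_pos: [415.9, 332.0, 293.8]
tcp_rot: [3.132, -0.004, 1.692]
ft_force: [0.6, -0.0, -2.4]
opening: 0.629
grip_force: 30.0
```

Emit:
arm_command(rows=[[[-0.674, 0.065, 0, 0, 0, 0.093, -1], [-0.674, 0.065, 0, 0, 0, 0.093, -1], [-0.674, 0.065, 0, 0, 0, 0.093, -1], [-0.674, 0.065, 0, 0, 0, 0.093, -1], [-0.674, 0.065, 0, 0, 0, 0.093, -1], [-0.674, 0.065, 0, 0, 0, 0.093, -1]]])

```text
t: 52.9
eef_pos: [437.8, 232.2, 290.6]
tcp_rot: [3.14, -0.003, 1.103]
ft_force: [-0.4, 0.6, -2.0]
opening: 0.632
grip_force: 30.0
```

Emit:
arm_command(rows=[[[-0.526, 0.426, 0, 0, 0, 0.093, -1], [-0.526, 0.426, 0, 0, 0, 0.093, -1], [-0.526, 0.426, 0, 0, 0, 0.093, -1], [-0.526, 0.426, 0, 0, 0, 0.093, -1], [-0.526, 0.426, 0, 0, 0, 0.093, -1], [-0.526, 0.426, 0, 0, 0, 0.093, -1]]])

```text
t: 53.4
eef_pos: [459.7, 133.4, 290.7]
tcp_rot: [-3.141, -0.004, 0.522]
ft_force: [-0.1, 0.6, -1.6]
opening: 0.626
grip_force: 30.0
```

Emit:
arm_command(rows=[[[-0.205, 0.646, 0, 0, 0, 0.093, -1], [-0.205, 0.646, 0, 0, 0, 0.093, -1], [-0.205, 0.646, 0, 0, 0, 0.093, -1], [-0.205, 0.646, 0, 0, 0, 0.093, -1], [-0.205, 0.646, 0, 0, 0, 0.093, -1], [-0.205, 0.646, 0, 0, 0, 0.093, -1], [-0.205, 0.646, 0, 0, 0, 0.093, -1], [-0.205, 0.646, 0, 0, 0, 0.093, -1], [-0.205, 0.646, 0, 0, 0, 0.093, -1]]])

```text
t: 54.15
eef_pos: [481.5, 34.8, 291.1]
tcp_rot: [-3.139, -0.004, -0.057]
ft_force: [0.2, 0.8, -0.7]
opening: 0.626
grip_force: 30.0
```

```bash
python3 - <<'E'
from h import *
st=state(); print(st["eef_pos"],st["tcp_rot"],st["opening"],st["grip_force"],w2jig(st["eef_pos"]))
sync(); plan([([-78,-170.5,47],0,-1,1)])
E
```

```text
[481.54158337  34.76979278 291.09643178] [-3.13876073 -0.00434615 -0.05654116] 0.6263980642405182 29.995077252388 [ -77.04659509 -169.23605419  291.09643178]
[-0.009, 0.01, 0.487, -0.0, -0.001, 0.001, -1] x 2
```

Emit:
arm_command(rows=[[[-0.006, 0.005, 0.2, 0, 0, 0.001, -1], [-0.006, 0.005, 0.38, 0, 0, 0.001, -1], [-0.006, 0.005, 0.45, 0, 0, 0.001, -1], [-0.006, 0.005, 0.485, 0, 0, 0.001, -1], [-0.006, 0.005, 0.485, 0, 0, 0.001, -1], [-0.006, 0.005, 0.485, 0, 0, 0.001, 0.4], [-0.006, 0.005, 0.485, 0, 0, 0.001, 0.4], [-0.006, 0.005, 0.485, 0, 0, 0.001, 0.4], [-0.006, 0.005, 0.485, 0, 0, 0.001, 0.4]]])

```text
t: 54.9
eef_pos: [481.1, 33.9, 218.9]
tcp_rot: [-3.139, -0.005, -0.067]
ft_force: [1.0, 0.6, 0.3]
opening: 0.7
grip_force: 0.0
```

```bash
python3 - <<'E'
from h import *
st=state(); print(st["eef_pos"],st["tcp_rot"],st["opening"],st["ft_force"],w2jig(st["eef_pos"]))
E
```

```text
[481.06971142  33.87305866 218.86975066] [-3.13873833 -0.00533557 -0.06670265] 0.7002245110224141 [0.97080729 0.56944424 0.32136562] [ -77.45876107 -170.16175091  218.86975066]
```

Emit:
arm_command(rows=[[[-0.1, 0, 0, 0, 0, 0, 0.4], [-0.2, 0, 0, 0, 0, 0, 0.4], [-0.3, 0, 0, 0, 0, 0, 0.4], [-0.4, 0, 0, 0, 0, 0, 0.4], [-0.42, 0, 0, 0, 0, 0, 0.4], [-0.42, 0, 0, 0, 0, 0, -1], [-0.42, 0, 0, 0, 0, 0, -1], [-0.42, 0, 0, 0, 0, 0, -1], [-0.42, 0, 0, 0, 0, 0, -1], [-0.42, 0, 0, 0, 0, 0, -1]]])

```text
t: 55.73
eef_pos: [418.9, 38.0, 218.4]
tcp_rot: [-3.139, -0.005, -0.067]
ft_force: [-1.5, -0.2, 7.3]
opening: 0.627
grip_force: 30.0
```

```bash
python3 - <<'E'
from h import *
st=state(); print(st["eef_pos"],st["tcp_rot"],st["opening"],st["grip_force"],st["ft_force"],w2jig(st["eef_pos"]))
E
```

```text
[418.90596682  38.00657677 218.41016251] [-3.13873305 -0.00530332 -0.06714392] 0.6270221464827239 30.00586688518524 [-1.48427833 -0.22611504  7.32148264] [-139.75975623 -170.10591099  218.41016251]
```

Emit:
arm_command(rows=[[[0, -0.02, 0, 0, 0, 0, -1], [0, -0.04, 0, 0, 0, 0, -1], [0, -0.06, 0, 0, 0, 0, -1], [0, -0.08, 0, 0, 0, 0, -1], [0, -0.095, 0, 0, 0, 0, -1], [0, -0.105, 0, 0, 0, 0, -1], [0, -0.105, 0, 0, 0, 0, -1]]])

```text
t: 56.32
eef_pos: [420.0, 54.0, 218.4]
tcp_rot: [-3.139, -0.006, -0.067]
ft_force: [0.7, 2.2, 5.2]
opening: 0.626
grip_force: 30.0
```

Emit:
arm_command(rows=[[[0, -0.007, 0, 0, 0, 0, -1], [0, -0.014, 0, 0, 0, 0, -1], [0, -0.014, 0, 0, 0, 0, -1]]])

```text
t: 56.57
eef_pos: [420.2, 56.0, 218.4]
tcp_rot: [-3.139, -0.006, -0.067]
ft_force: [-0.1, 0.2, 5.1]
opening: 0.629
grip_force: 30.0
```

Emit:
arm_command(rows=[[[0, -0.007, 0, 0, 0, 0, -1], [0, -0.014, 0, 0, 0, 0, -1], [0, -0.014, 0, 0, 0, 0, -1]]])

```text
t: 56.82
eef_pos: [420.2, 57.6, 218.4]
tcp_rot: [-3.139, -0.006, -0.068]
ft_force: [-1.0, -11.4, 6.5]
opening: 0.629
grip_force: 30.0
```

```bash
python3 - <<'E'
from h import *
st=state(); print(st["eef_pos"],st["tcp_rot"],st["opening"],st["ft_force"],w2jig(st["eef_pos"]))
E
```

```text
[420.21646518  57.56195563 218.42041811] [-3.13913412 -0.00552787 -0.06765942] 0.6290609217201691 [ -1.03325894 -11.36627557   6.50305097] [-139.73202968 -150.50668959  218.42041811]
```

Emit:
arm_command(rows=[[[0, 0.008, 0, 0, 0, 0, 0.45], [0, 0.008, 0, 0, 0, 0, 0.45], [0, 0.008, 0, 0, 0, 0, 0.45], [0, 0.008, 0, 0, 0, 0, 0.45], [0, 0.008, -0.12, 0, 0, 0, 0.45], [0, 0.008, -0.25, 0, 0, 0, -1], [-0.165, 0.008, -0.25, 0, 0, 0, -1], [-0.165, 0.008, -0.25, 0, 0, 0, -1], [-0.165, 0.008, -0.25, 0, 0, 0, -1], [-0.165, 0.008, -0.25, 0, 0, 0, -1]]])

```text
t: 57.65
eef_pos: [395.1, 58.4, 255.6]
tcp_rot: [-3.139, -0.005, -0.067]
ft_force: [0.1, -0.2, -0.1]
opening: 0.431
grip_force: 0.0
```

Emit:
arm_command(rows=[[[0, 0, 0, 0, 0, 0, -1], [0, 0, 0, 0, 0, 0, -1], [0, 0, 0, 0, 0, 0, -1], [0, 0, 0, 0, 0, 0, -1], [0, 0, 0, 0, 0, 0, -1], [0, 0, 0, 0, 0, 0, -1], [0, 0, 0.1, 0, 0, 0, -1], [0, 0, 0.2, 0, 0, 0, -1], [0, 0, 0.25, 0, 0, 0, -1], [0, 0, 0.25, 0, 0, 0, -1]]])

```text
t: 58.48
eef_pos: [394.6, 58.4, 217.0]
tcp_rot: [-3.139, -0.002, -0.067]
ft_force: [-0.3, 0.6, -0.1]
opening: 0.004
grip_force: 0.0
```

```bash
python3 - <<'E'
from h import *
st=state(); print(st["eef_pos"],st["tcp_rot"],st["opening"],st["ft_force"],w2jig(st["eef_pos"]))
E
```

```text
[394.60868989  58.39905188 217.01151684] [-3.13885712e+00 -2.05243457e-03 -6.72839803e-02] 0.0037931958208864383 [-0.2950336   0.60419434 -0.11428649] [-165.33968333 -151.34749857  217.01151684]
```

Push +x to the fence (contact is expected near x ≈ -152).

Emit:
arm_command(rows=[[[0.015, 0, 0, 0, 0, 0, -1], [0.03, 0, 0, 0, 0, 0, -1], [0.045, 0, 0, 0, 0, 0, -1], [0.06, 0, 0, 0, 0, 0, -1], [0.07, 0, 0, 0, 0, 0, -1], [0.08, 0, 0, 0, 0, 0, -1], [0.08, 0, 0, 0, 0, 0, -1]]])

```text
t: 59.07
eef_pos: [406.5, 57.7, 218.3]
tcp_rot: [-3.139, -0.003, -0.067]
ft_force: [-3.4, -0.4, 2.7]
opening: 0.001
grip_force: 1.6
```

Emit:
arm_command(rows=[[[0.007, 0, 0, 0, 0, 0, -1], [0.014, 0, 0, 0, 0, 0, -1], [0.014, 0, 0, 0, 0, 0, -1]]])

```text
t: 59.32
eef_pos: [407.3, 57.6, 218.1]
tcp_rot: [-3.139, 0.001, -0.067]
ft_force: [-10.3, 0.4, 7.8]
opening: 0.004
grip_force: 5.1
```

Emit:
arm_command(rows=[[[0.007, 0, 0, 0, 0, 0, -1], [0.014, 0, 0, 0, 0, 0, -1], [0.014, 0, 0, 0, 0, 0, -1]]])

```text
t: 59.57
eef_pos: [408.2, 57.5, 217.9]
tcp_rot: [-3.139, 0.005, -0.067]
ft_force: [-17.3, -0.1, 12.7]
opening: 0.002
grip_force: 8.6
```

```bash
python3 - <<'E'
from h import *
st=state(); print(st["eef_pos"],st["tcp_rot"],st["opening"],st["ft_force"],w2jig(st["eef_pos"]))
E
```

```text
[408.22176864  57.54555126 217.92440137] [-3.13909807  0.00496384 -0.0668919 ] 0.0016999088430502437 [-17.30363137  -0.05164176  12.68697016] [-151.69993157 -151.30814975  217.92440137]
```

All three near-end contacts differ by the length differences (10, 20 and 30 mm), so every piece is seated on the fence. Next I drop the pawl.

```bash
python3 - <<'E'
from h import *
sync(); plan([([-165,-151.3,60],0,-1,1),([-165,-151.3,150],0,-1,1),([-186,-334,150],0,-1,1,-.14),([-186,-334,73],0,-1,1,-.14),([-145,-334,73],0,-1,1,-.14),([-145,-334,150],0,-1,1,-.14)],off=190)
E
```

```text
[-0.09, -0.0, -0.213, -0.0, 0.001, -0.0, -1] x 1
[0.001, -0.002, -0.6, -0.0, -0.0, -0.0, -1] x 3
[0.019, 0.609, 0.005, -0.0, -0.011, -0.0, -1] x 3
[0.02, 0.609, 0.003, -0.0, -0.011, -0.0, -1] x 3
[0.07, 0.001, 0.508, -0.0, -0.0, -0.0, -1] x 2
[0.271, -0.0, -0.037, -0.0, -0.0, -0.0, -1] x 1
[-0.07, -0.001, -0.509, -0.0, -0.0, -0.0, -1] x 2
```

Emit:
arm_command(rows=[[[-0.09, 0, -0.05, 0, 0.001, 0, -1], [-0.09, 0, -0.213, 0, 0.001, 0, -1], [-0.09, 0, -0.4, 0, 0.001, 0, -1], [-0.09, 0, -0.6, 0, 0.001, 0, -1], [-0.09, 0, -0.813, 0, 0.001, 0, -1], [-0.09, 0, -0.813, 0, 0.001, 0, -1], [-0.09, 0, -0.813, 0, 0.001, 0, -1]]])

```text
t: 60.15
eef_pos: [396.9, 57.9, 341.4]
tcp_rot: [-3.139, -0.015, -0.067]
ft_force: [-0.3, 0.2, -0.3]
opening: 0.003
grip_force: 0.0
```

Emit:
arm_command(rows=[[[0.019, 0.609, 0.005, 0, -0.011, 0, -1], [0.019, 0.609, 0.005, 0, -0.011, 0, -1], [0.019, 0.609, 0.005, 0, -0.011, 0, -1], [0.019, 0.609, 0.005, 0, -0.011, 0, -1]]])

```text
t: 60.48
eef_pos: [393.6, -35.3, 338.0]
tcp_rot: [-3.139, 0.06, -0.071]
ft_force: [-0.8, 0.1, 0.1]
opening: 0.002
grip_force: 0.0
```

Emit:
arm_command(rows=[[[0.02, 0.609, 0.003, 0, -0.011, 0, -1], [0.02, 0.609, 0.003, 0, -0.011, 0, -1], [0.02, 0.609, 0.003, 0, -0.011, 0, -1], [0.02, 0.609, 0.003, 0, -0.011, 0, -1], [0.02, 0.609, 0.003, 0, -0.011, 0, -1], [0.02, 0.609, 0.003, 0, -0.011, 0, -1], [0.02, 0.609, 0.003, 0, -0.011, 0, -1]]])

```text
t: 61.07
eef_pos: [390.4, -123.4, 338.0]
tcp_rot: [-3.138, 0.128, -0.065]
ft_force: [0.7, 0.2, -0.5]
opening: 0.003
grip_force: 0.0
```

```bash
python3 - <<'E'
from h import *
st=state(); Rm=R.from_euler('xyz',st["tcp_rot"]); tip=st["eef_pos"]+Rm.apply([0,0,190]); print(st["eef_pos"],st["tcp_rot"],st["ft_force"],"tip jig",w2jig(tip))
sync(); plan([([-186,-334,73],0,-1,1,-.14)],off=190,save=False)
E
```

```text
[ 390.40956999 -123.37999321  338.02288501] [-3.13838718  0.12784898 -0.0651365 ] [ 0.65684966  0.18904575 -0.4697526 ] tip jig [-181.8570638  -332.41135757  149.57454858]
[0.053, 0.008, 0.51, -0.001, -0.002, 0.0, -1] x 2
```

Emit:
arm_command(rows=[[[-0.02, 0.008, 0, -0.001, -0.002, 0, -1], [0.01, 0.008, 0.2, -0.001, -0.002, 0, -1], [0.03, 0.008, 0.35, -0.001, -0.002, 0, -1], [0.053, 0.008, 0.51, -0.001, -0.002, 0, -1], [0.053, 0.008, 0.51, -0.001, -0.002, 0, -1], [0.053, 0.008, 0.51, -0.001, -0.002, 0, -1]]])

```text
t: 61.57
eef_pos: [388.5, -125.2, 261.1]
tcp_rot: [3.139, 0.143, -0.066]
ft_force: [1.2, 0.1, 0.4]
opening: 0.005
grip_force: 0.0
```

Emit:
arm_command(rows=[[[0.03, 0, 0, 0, 0, 0, -1], [0.06, 0, -0.005, 0, 0, 0, -1], [0.09, 0, -0.01, 0, 0, 0, -1], [0.12, 0, -0.015, 0, 0, 0, -1], [0.15, 0, -0.02, 0, 0, 0, -1], [0.18, 0, -0.025, 0, 0, 0, -1], [0.21, 0, -0.03, 0, 0, 0, -1], [0.24, 0, -0.033, 0, 0, 0, -1], [0.271, 0, -0.037, 0, 0, 0, -1], [0.271, 0, -0.037, 0, 0, 0, -1]]])

```text
t: 62.4
eef_pos: [430.3, -128.5, 261.1]
tcp_rot: [3.138, 0.139, -0.067]
ft_force: [0.2, -0.3, -0.9]
opening: 0.004
grip_force: 0.2
```

Emit:
arm_command(rows=[[[-0.03, 0, -0.2, 0, 0, 0, -1], [-0.05, 0, -0.35, 0, 0, 0, -1], [-0.07, 0, -0.509, 0, 0, 0, -1], [-0.07, 0, -0.509, 0, 0, 0, -1]]])

```text
t: 62.73
eef_pos: [430.0, -128.2, 341.5]
tcp_rot: [3.136, 0.135, -0.067]
ft_force: [0.1, 0.2, -0.4]
opening: 0.002
grip_force: 0.0
```

```bash
python3 - <<'E'
from h import *
st=state(); print(st["eef_pos"],st["tcp_rot"],st["ft_force"])
sync(); plan([([430,-168,231],-.0655,-.3,0)])
E
```

```text
[ 430.03090904 -128.1601801   341.5108049 ] [ 3.13634863  0.13521871 -0.06692484] [ 0.10341277  0.1789625  -0.44255469]
[-0.037, 0.267, -0.401, 0.001, 0.022, -0.0, -0.3] x 2
```

Emit:
arm_command(rows=[[[-0.037, 0.267, -0.401, 0.001, 0.022, 0, -0.3], [-0.037, 0.267, -0.401, 0.001, 0.022, 0, -0.3], [-0.037, 0.267, -0.401, 0.001, 0.022, 0, -0.3], [-0.037, 0.267, -0.401, 0.001, 0.022, 0, -0.3], [-0.037, 0.267, -0.401, 0.001, 0.022, 0, -0.3], [-0.037, 0.267, -0.401, 0.001, 0.022, 0, -0.3]]])

```text
t: 63.23
eef_pos: [429.8, -167.5, 397.4]
tcp_rot: [-3.138, 0.004, -0.067]
ft_force: [1.0, 0.0, 0.3]
opening: 0.332
grip_force: 0.0
```

```bash
python3 - <<'E'
from meas import *
st=state(); print(st["eef_pos"],st["tcp_rot"],st["opening"])
pic,P,jx,jy,v=jigview("w16"); Z=P[...,2]
for x in range(-160,-95,5):
    m=(v<240)&(abs(jx-x)<2.5)&(abs(jy+334)<7); print(x,m.sum(),np.percentile(Z[m],[50,95]).round() if m.sum() else '')
hsv=cv2.cvtColor(pic,cv2.COLOR_RGB2HSV); red=(((hsv[...,0]<8)|(hsv[...,0]>172))&(hsv[...,1]>150))
m=red&(Z>93)&(Z<104)&(jx>-100); r=cv2.minAreaRect(P[m][:,:2].astype(np.float32)); print(m.sum(),r)
C=cam("wrist"); u,w=proj(C,jig2w([-130,-334,60]))[0].astype(int)
cv2.imwrite("pics/w16c.png",cv2.resize(pic[max(0,w-70):w+60,max(0,u-100):u+100,::-1],None,fx=3,fy=3))
E
```

```text
[ 429.77923166 -167.54257004  397.38122594] [-3.13762605  0.00432806 -0.06652197] 0.33200373180121917
-160 1 [91. 91.]
-155 23 [91. 94.]
-150 103 [71. 94.]
-145 107 [52. 90.]
-140 76 [50. 51.]
-135 52 [50. 52.]
-130 53 [50. 51.]
-125 59 [50. 52.]
-120 55 [50. 52.]
-115 58 [51. 52.]
-110 58 [51. 52.]
-105 49 [51. 52.]
-100 63 [51. 53.]
899 ((485.6354064941406, -131.88462829589844), (14.043455123901367, 54.92035675048828), 36.45507049560547)
```

```bash
python3 - <<'E'
from h import *
sync(); plan([([485.5,-130.2,150],2.207,-.2,0),([485.5,-130.2,97],2.207,-.2,0)])
E
```

```text
[0.119, -0.09, 0.17, -0.0, -0.0, -0.121, -0.2] x 7
[0.148, 0.016, 0.17, -0.0, -0.0, -0.12, -0.2] x 7
[0.097, 0.113, 0.169, -0.0, -0.001, -0.121, -0.2] x 7
[-0.0, 0.001, 0.354, -0.0, -0.0, 0.0, -0.2] x 2
```

Emit:
arm_command(rows=[[[0.119, -0.09, 0.17, 0, 0, -0.121, -0.2], [0.119, -0.09, 0.17, 0, 0, -0.121, -0.2], [0.119, -0.09, 0.17, 0, 0, -0.121, -0.2], [0.119, -0.09, 0.17, 0, 0, -0.121, -0.2], [0.119, -0.09, 0.17, 0, 0, -0.121, -0.2], [0.119, -0.09, 0.17, 0, 0, -0.121, -0.2], [0.119, -0.09, 0.17, 0, 0, -0.121, -0.2], [0.119, -0.09, 0.17, 0, 0, -0.121, -0.2]]])

```text
t: 63.95
eef_pos: [448.7, -155.3, 372.5]
tcp_rot: [-3.137, -0.0, 0.691]
ft_force: [-0.3, 0.7, 0.2]
opening: 0.4
grip_force: 0.0
```

Emit:
arm_command(rows=[[[0.148, 0.016, 0.17, 0, 0, -0.12, -0.2], [0.148, 0.016, 0.17, 0, 0, -0.12, -0.2], [0.148, 0.016, 0.17, 0, 0, -0.12, -0.2], [0.148, 0.016, 0.17, 0, 0, -0.12, -0.2], [0.148, 0.016, 0.17, 0, 0, -0.12, -0.2], [0.148, 0.016, 0.17, 0, 0, -0.12, -0.2], [0.148, 0.016, 0.17, 0, 0, -0.12, -0.2], [0.148, 0.016, 0.17, 0, 0, -0.12, -0.2]]])

```text
t: 64.62
eef_pos: [467.2, -143.1, 347.4]
tcp_rot: [-3.139, -0.003, 1.441]
ft_force: [-0.5, 0.1, -0.1]
opening: 0.402
grip_force: 0.0
```

Emit:
arm_command(rows=[[[0.097, 0.113, 0.169, 0, 0, -0.121, -0.2], [0.097, 0.113, 0.169, 0, 0, -0.121, -0.2], [0.097, 0.113, 0.169, 0, 0, -0.121, -0.2], [0.097, 0.113, 0.169, 0, 0, -0.121, -0.2], [0.097, 0.113, 0.169, 0, 0, -0.121, -0.2], [0.097, 0.113, 0.169, 0, 0, -0.121, -0.2], [0.097, 0.113, 0.169, 0, 0, -0.121, -0.2], [0.097, 0.113, 0.169, 0, 0, -0.121, -0.2], [0.097, 0.113, 0.169, 0, 0, -0.121, -0.2], [0.097, 0.113, 0.169, 0, 0, -0.121, -0.2]]])

```text
t: 65.45
eef_pos: [485.7, -130.8, 322.3]
tcp_rot: [3.141, -0.003, 2.203]
ft_force: [-0.4, 0.3, 0.1]
opening: 0.398
grip_force: 0.0
```

```bash
python3 - <<'E'
from h import *
st=state(); print(st["eef_pos"],st["tcp_rot"],st["opening"])
sync(); plan([([485.5,-130.2,97],2.207,-.2,0)])
E
```

```text
[ 485.73301257 -130.79187469  322.33017139] [ 3.14112725 -0.00340921  2.2032076 ] 0.3979914525056989
[0.003, 0.001, 0.362, 0.0, -0.001, -0.001, -0.2] x 2
```

Emit:
arm_command(rows=[[[0.003, 0.001, 0.12, 0, -0.001, -0.001, -0.2], [0.003, 0.001, 0.24, 0, -0.001, -0.001, -0.2], [0.003, 0.001, 0.362, 0, -0.001, -0.001, -0.2], [0.003, 0.001, 0.362, 0, -0.001, -0.001, -0.2], [0.003, 0.001, 0.362, 0, -0.001, -0.001, -1], [0.003, 0.001, 0.362, 0, -0.001, -0.001, -1], [0.003, 0.001, 0.362, 0, -0.001, -0.001, -1], [0.003, 0.001, 0.362, 0, -0.001, -0.001, -1], [0.003, 0.001, 0.362, 0, -0.001, -0.001, -1], [0.003, 0.001, 0.362, 0, -0.001, -0.001, -1]]])

```text
t: 66.28
eef_pos: [485.5, -130.3, 268.9]
tcp_rot: [3.141, 0.004, 2.214]
ft_force: [-2.3, -1.7, 6.4]
opening: 0.143
grip_force: 30.0
```

Emit:
arm_command(rows=[[[0, 0, 0, 0, 0, 0.015, -1], [0, 0, 0, 0, 0, 0.03, -1], [0, 0, 0, 0, 0, 0.045, -1], [0, 0, 0, 0, 0, 0.06, -1], [0, 0, 0, 0, 0, 0.075, -1], [0, 0, 0, 0, 0, 0.09, -1], [0, 0, 0, 0, 0, 0.105, -1], [0, 0, 0, 0, 0, 0.12, -1], [0, 0, 0, 0, 0, 0.132, -1], [0, 0, 0, 0, 0, 0.132, -1]]])

```text
t: 67.12
eef_pos: [484.9, -130.5, 268.8]
tcp_rot: [3.14, 0.002, 1.38]
ft_force: [-7.1, -5.1, 10.9]
opening: 0.147
grip_force: 30.0
```

Emit:
arm_command(rows=[[[0, 0, 0, 0, 0, 0.015, -1], [0, 0, 0, 0, 0, 0.03, -1], [0, 0, 0, 0, 0, 0.045, -1], [0, 0, 0, 0, 0, 0.06, -1], [0, 0, 0, 0, 0, 0.075, -1], [0, 0, 0, 0, 0, 0.09, -1], [0, 0, 0, 0, 0, 0.105, -1], [0, 0, 0, 0, 0, 0.12, -1], [0, 0, 0, 0, 0, 0.132, -1], [0, 0, 0, 0, 0, 0.132, -1]]])

```text
t: 67.95
eef_pos: [484.4, -130.1, 268.8]
tcp_rot: [3.141, 0.002, 0.551]
ft_force: [-11.2, -1.9, 13.5]
opening: 0.144
grip_force: 30.0
```

```bash
python3 - <<'E'
from h import *
st=state(); print(st["eef_pos"],st["tcp_rot"],st["opening"],st["ft_force"],st["moment"])
E
```

```text
[ 484.41861111 -130.09231652  268.80792082] [3.14080519e+00 1.60639405e-03 5.50583889e-01] 0.14416997099297243 [-11.17919469  -1.92938607  13.5338385 ] [-0.47462487  2.17673123 -0.05557868]
```

Emit:
arm_command(rows=[[[0, 0, 0, 0, 0, 0.01, -1], [0, 0, 0, 0, 0, 0.02, -1], [0, 0, 0, 0, 0, 0.03, -1], [0, 0, 0, 0, 0, 0.04, -1], [0, 0, 0, 0, 0, 0.05, -1], [0, 0, 0, 0, 0, 0.058, -1], [0, 0, 0, 0, 0, 0.064, -1], [0, 0, 0, 0, 0, 0.064, -1]]])

```text
t: 68.62
eef_pos: [484.3, -129.8, 268.8]
tcp_rot: [3.141, 0.002, 0.151]
ft_force: [-11.5, 1.4, 16.0]
opening: 0.143
grip_force: 30.0
```

```bash
python3 - <<'E'
from h import *
st=state(); print(st["eef_pos"],st["tcp_rot"],st["opening"],st["ft_force"],st["moment"])
E
```

```text
[ 484.32646439 -129.75967728  268.78581358] [3.14088107e+00 1.61197904e-03 1.51105763e-01] 0.14285047494001685 [-11.47063995   1.4288183   16.03652463] [0.35864933 2.27439752 0.08423099]
```

Emit:
arm_command(rows=[[[0, 0, 0, 0, 0, 0, -0.2], [0, 0, 0, 0, 0, 0, -0.2], [0, 0, 0, 0, 0, 0, -0.2], [0, 0, 0, 0, 0, 0, -0.2], [0, 0, -0.2, 0, 0, 0, -0.2], [0, 0, -0.45, 0, 0, 0, -0.2], [0, 0, -0.45, 0, 0, 0, -0.2], [0, 0, -0.45, 0, 0, 0, -0.2]]])

```text
t: 69.28
eef_pos: [485.5, -130.1, 337.1]
tcp_rot: [3.137, -0.005, 0.153]
ft_force: [-0.1, 0.0, -0.7]
opening: 0.398
grip_force: 0.0
```

```bash
python3 - <<'E'
from meas import *
pic,P,jx,jy,v=jigview("w17"); Z=P[...,2]; st=state(); print(st["eef_pos"],st["tcp_rot"])
hsv=cv2.cvtColor(pic,cv2.COLOR_RGB2HSV); red=(((hsv[...,0]<8)|(hsv[...,0]>172))&(hsv[...,1]>150))
m=red&(Z>93)&(Z<104); print(m.sum(),cv2.minAreaRect(P[m][:,:2].astype(np.float32)))
sync(); plan([([-60,-150,250],0,-.2,1)])
E
```

```text
[ 485.27151681 -129.97871781  335.84590748] [ 3.13853351e+00 -2.98876082e-03  1.53166701e-01]
1249 ((454.9295654296875, -130.82638549804688), (21.087888717651367, 116.72113800048828), 88.7244644165039)
[0.142, -0.594, -0.285, 0.0, -0.0, 0.017, -0.2] x 3
[0.077, -0.606, -0.285, 0.0, -0.001, 0.018, -0.2] x 3
```

Emit:
arm_command(rows=[[[0.142, -0.594, -0.285, 0, 0, 0.017, -0.2], [0.142, -0.594, -0.285, 0, 0, 0.017, -0.2], [0.142, -0.594, -0.285, 0, 0, 0.017, -0.2], [0.142, -0.594, -0.285, 0, 0, 0.017, -0.2]]])

```text
t: 69.67
eef_pos: [492.8, -36.2, 378.5]
tcp_rot: [3.14, -0.003, 0.049]
ft_force: [0.2, 0.2, -0.2]
opening: 0.398
grip_force: 0.0
```

Emit:
arm_command(rows=[[[0.077, -0.606, -0.285, 0, -0.001, 0.018, -0.2], [0.077, -0.606, -0.285, 0, -0.001, 0.018, -0.2], [0.077, -0.606, -0.285, 0, -0.001, 0.018, -0.2], [0.077, -0.606, -0.285, 0, -0.001, 0.018, -0.2], [0.077, -0.606, -0.285, 0, -0.001, 0.018, -0.2], [0.077, -0.606, -0.285, 0, -0.001, 0.018, -0.2], [0.077, -0.606, -0.285, 0, -0.001, 0.018, -0.2]]])

```text
t: 70.25
eef_pos: [500.1, 51.6, 419.5]
tcp_rot: [3.139, 0.006, -0.068]
ft_force: [0.0, 1.2, -0.9]
opening: 0.399
grip_force: 0.0
```

```bash
python3 - <<'E'
from meas import *
st=state(); print(st["eef_pos"],st["tcp_rot"])
pic,P,jx,jy,v=jigview("w18"); Z=P[...,2]; ok=v<235
hsv=cv2.cvtColor(pic,cv2.COLOR_RGB2HSV).astype(int)
red=(((hsv[...,0]<8)|(hsv[...,0]>172))&(hsv[...,1]>150))
m=ok&red&(Z>93)&(Z<104)&(jx>-110); print("bar",m.sum(),cv2.minAreaRect(P[m][:,:2].astype(np.float32)))
blue=(hsv[...,0]>100)&(hsv[...,0]<130)&(hsv[...,1]>120)
m=ok&blue&(Z>45)&(Z<56)&(jy<-150)&(jx>-120); print("jaw",m.sum(),np.percentile(jy[m],[2,50,98]).round(1),"x",np.percentile(jx[m],[2,98]).round(1))
m=ok&(Z>43)&(Z<50)&~blue&(jx>-100)&(jx<-25)&(jy<-170)&(jy>-205); print("pad",m.sum(),np.percentile(jy[m],[2,50,98]).round(1))
m=ok&(Z>36)&(Z<42)&(jx<-3)&(jx>-150)&(jy<-2)&(jy>-200); print("pieces y",np.percentile(jy[m],[.5,99.5]).round(1))
for y in (-27,-70,-100,-140,-165):
    m=ok&(abs(jy-y)<2)&(Z>34)&(Z<43)&(jx<10); print(y,"x range",np.percentile(jx[m],[.5,99.5]).round(1))
cv2.imwrite("pics/w18c.png",cv2.resize(pic[:300,:,::-1],None,fx=1.5,fy=1.5,interpolation=cv2.INTER_CUBIC))
E
```

```text
[500.06951726  51.61403807 419.51896687] [ 3.13912353  0.00596702 -0.06800324]
bar 771 ((485.930419921875, -130.45037841796875), (54.36228561401367, 13.84676742553711), 9.420269966125488)
jaw 1242 [-223.7 -213.5 -204. ] x [-104.5  -20. ]
pad 647 [-203.5 -187.2 -181.9]
pieces y [-193.6   -3. ]
-27 x range [-110.4   -2.4]
-70 x range [-120.    -1.5]
-100 x range [-117.7   -1.6]
-140 x range [-140.    -1.7]
-165 x range [-139.7   -1.8]
```

View pics/w18c.png

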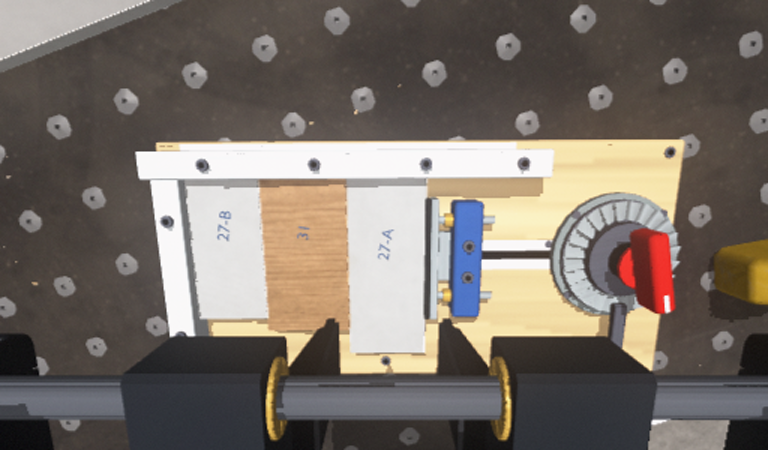

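The picture shows all three pieces square, tight to each other and flush at the fence, with the tape standing at right and the pawl down. The knob is at about 3.37 rad, so the pad is pushed back 6–7 mm of its 14. I'm handing in.

```bash
python3 -c "
from cell import *
print(job_done())"
```

```text
the job is handed in; nothing more can be done
None
```

I handed the job in at about 70 s: the tape measure stands on the bench, all three test pieces are flush to the fence and tight to the side stop, the pawl is on the ratchet, the pad is pushed back about 6–7 mm of its 14, and the marker and hex key were not touched.

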